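# Rebuild the zigzag sprouting tower on its drip base

### The arm

A 6-joint arm with a two-finger parallel gripper is mounted at the origin on a cart in front of the work surface, level with it; the furniture and walls round the work are solid. World frame = base frame: x ahead of the robot, y to its left, z up, the work surface at z = 0. Lengths are in mm, angles in rad, forces in N, time in s.
With the tool pointing down it reaches from about 275 to 1000 mm from the base axis. Payload 8.4 kg.
Tool frame: the origin (TCP) lies at the very end of the fingers, on their centre line; the grasp point (between the pads) lies behind it (r.grip_point_offset is the x of the grasp point in the tool frame, in mm); x points along the fingers, z is the direction in which the jaws open and shut, and the axes are right-handed (so a half turn about x gives the same grasp; the last joint's range is limited). The gripper opens to 85 mm and grips with 20 to 120 N. Pads are 22 mm wide; open, the fingers measure 114 mm over their backs; the gripper's body (76 mm by 85 mm) begins 54 mm behind the grasp point. The pads swing forward as they close: fully open they stand 13 mm farther back than shut.
Start: joints at [-1.273, 0.353, 1.633, -0, 1.155, -0.002], TCP at [184.579, -597.125, 231.281] pointing down, gripper open.
Joint ranges: [-2.63, 2.63], [-0.92, 2.1], [0.06, 2.66], [-1.3, 4.44], [0, 2.69], [-3.02, 3.02]. Speed limits (rad/s): [2.22, 2.22, 2.79, 3.14, 3.14, 3.14].

### API

Orientations are given as [roll, pitch, yaw] about the fixed x, y, z axes, in that order (R = Rz(yaw) Ry(pitch) Rx(roll)).
In Python, from rig import r, vision, order gives the robot as it stands. The module is installed in compiled form; this text tells all that it offers.
- The arm moves only by the tool step_arm, never from a script. Its argument "rows" is a list of rows, each a list of 7 numbers: the shift along the world's x, y, z in mm, then the turn, a rotation vector about the world's x, y, z in rad, then the finger opening in mm, from 0 to 85.4. A call has exactly 8 rows; each row is the pose to reach, as a shift and turn from the pose measured when the call began; what a row does not reach only later rows make up. A row lasts 1/8 s, in which the tool goes at most 62.5 mm and 10.7 degrees, less where a joint would pass 70% of its speed; a pose out of reach is approached as far as the arm can. A call with a gripper value outside its range is refused whole. The fingers move at their own pace and stop on an object; "force" is the grip in N (left out, the last holds). Time passes only in rows, so rows that repeat a pose let the fingers close, or fill a call up. It gives the time, the measured TCP pose, the force and the opening at its end, in the units of the state.
- r.sense(): the state, without advancing time (a new reading comes with each control period).
- vision.grab_frame(name): name is "side" or "top"; returns (picture, depth): 420x560x3 uint8, red, green, blue; 420x560 float32, mm along the optical axis (not along the pixel's ray), 0 where there is no reading.
- vision.camera_info(name): a dict with "K" (3x3 intrinsics, pixels), "origin" and "attitude" of the camera in the world. Camera axes: x right, y down, z forward; pixel columns grow to the right and rows downward; lengths in mm; the calibration is good to about 2 mm. A picture is of the moment at which its call begins. camera_info takes no time and is no camera call.
- order.sign_off(): hands the job in, once; it reports no verdict.
The state is a dict: "clock": time; "qpos": joint angles; "qvel": joint speeds; "joint_efforts": joint torques, N m; "eef_pos": TCP position; "tcp_rot": TCP orientation; "contact_force": force on the tool from outside, world axes, zero at the start; "wrist_torque": the same for the moment, N m; "opening": opening from 0.0 (shut) to 1.0 (fully open).
Only numpy, scipy, OpenCV 4.12 (cv2) and the standard library are available. Lean on these libraries where they do the work, as an engineer would, in place of code of your own. Each camera call takes 0.05 s, during which the arm holds its last target.

### The job

Put the washed seed-sprouting tower back together: first push the black end stop of the blue-grey drip base gently along until the bottom tray's spout is home against the keeper wall, and leave the stop snug against the tray. Then stack the two trays from the draining rack on it in a zigzag, each turned end for end to the one below: tip its spout in under the hood of the tray below, then lower it so that its foot drops in on the hood's side of the cross bar and it lies flat on the rim. Keep the bottom tray home and the stop snug, and leave the mug, glass, egg timer and pill bottle where they are.

Things in the scene. Friction and masses are not known exactly. Their poses are not given: they have to be found in the camera images.
- drip_base: Blue-grey drip base, 110 x 300 mm, rim 16 mm high, fixed, left or right of the robot's middle, long axis (its y) roughly along world y. Origin under its middle, z up. Two lengthwise rails (x = +-26.5 mm, tops at z = 24 mm) carry the bottom tray. Keeper at its -y end, black end stop at its +y end.
- keeper (a point): On the base: middle of the keeper wall's inner face (y = -130 mm of the base, z = 26 mm). A lip at z 32 to 35 mm overhangs it by 8 mm. Home: tray_a's spout tip touches this wall, under the lip; tray_a's origin is then at x = 0, y = -25, z = 24 mm of the base, with the axes of the base.
- tray_a: Bottom green tray, level on the base's rails, 4 to 12 mm short of home. All three trays are alike: body 56 mm wide (x) by 150 mm long (y), plain side walls, rim 34 mm high, 0.13 to 0.21 kg, balanced within 5 mm of the middle. Origin: middle of the floor's underside; z out of the open top. Hood at the +y end, spout at the -y end.
- tray_a_hood (a point): On tray_a (alike on all trays): middle of the inner face of the hood end wall (y = +72, z = 38 mm of the tray; outer face at y = +75). This wall rises to 45 mm; its lip overhangs inward to y = +64 mm, underside 8 mm above the rim.
- tray_a_spout (a point): Middle of tray_a's spout tip (y = -105, z = 2 mm of the tray). The flat spout, 36 mm wide and 4 mm thick, level with the floor, runs from the end wall at y = -75 to y = -105 mm.
- tray_a_bar (a point): On tray_a (alike on all): middle of the round cross bar inside the tray, y = -60 mm, 6 mm thick, top flush with the rim. An upper tray's foot drops in on the hood's side of this bar (the +y side).
- tray_a_foot (a point): On tray_a (alike on all): lowest point of the round foot rib under the floor, y = +17.5, z = -7 mm of the tray; 45 mm wide, 7 mm thick. It fits between the walls or rails below with about 2.5 mm play each side.
- tray_b: Green tray like tray_a, at first on the rack's -y bed, tipped 35 degrees, spout low and to the rack's +y. Pinch it across its 56 mm width at the middle, square to its floor. Seated on another tray: turned half round to it, origin at x = 0, y = -34.5, z = 34 mm of that tray, 1.5 mm play either way along y (spout tip at hood wall, foot at bar).
- tray_c: Green tray like tray_b, on the rack's +y bed, spout to -y. Either may go on first (tray_b already points the right way for it). A tray let down level stands on the hood or bar below: put its spout in tipped, spout end low 10 to 25 degrees, to the hood's end wall, then back 1 to 3 mm while lowering the other end. Pushing over 8 N toward tray_a's hood shifts it and the stop.
- tray_b_spout (a point): Middle of the spout tip of tray_b.
- tray_c_spout (a point): Middle of the spout tip of tray_c.
- drain_rack: Fixed steel wire draining rack shaped like a wide V, 100 x 320 mm (x, y), 120 mm high (165 with its trays), roughly along world y. Origin under its middle; two beds rise 35 degrees from the drip channel in the middle to its +y and -y ends; cross wires under the trays, one wire in front of each spout tip. Tray origins 98 mm to -y and +y of its origin, 84 mm up, up to 8 mm off in x.
- end_stop (a joint): End stop of the base: travel in m toward the bottom tray (to -y of the base); 0 = far end, 0.045 = touching the tray when that is home, 0.050 = limit. It slides with about 8 N of friction and stays where it is left.
- stop_face (a point): Middle of the end stop's face that meets the bottom tray's hood end wall, 36 mm above the worktop. Face plate 54 mm wide, 6 mm thick, top at 50 mm.
- stop_fin (a point): Grip of the end stop: upright fin along the slide, 12 mm thick (x of the base), 40 mm long, top 68 mm above the worktop. This point: mid length, 28 mm behind the face (to +y of the base), 55 mm above the worktop. Pinch it from above or push its back end.
- cabinet_edge (a point): Middle of the lower front edge of the wall cabinet over the back of the worktop; the edge runs along y, 0.4 m to either side, and the cabinet lies behind and above it. Keep wrist and arm in front of it.
- egg_timer: White egg timer, 67 mm wide, 57 mm high, behind the work; origin under its middle. Leave it.
- red_mug: Red mug, 85 mm high; origin under it. Leave it.
- candle_glass: Glass tumbler with a black label, 76 mm wide, 105 mm high, behind the work; origin under its middle. Leave it.
- pills_e: White pill bottle with a dark red cap, 62 mm wide, 114 mm high; origin under its middle. Leave it.

How it is judged:
By the outcome, as a careful person would: the job done as asked, in the order asked, and still so for the second after the job is handed in, with the robot touching nothing.
It also fails if it takes over 72 s, if anything falls off the work surface, if the arm or the gripper's body presses on something with over 40 N, if the wrist force passes 120 N, or if a joint passes its speed limit or range.

## Working session

There is one attempt and no reset: what is moved stays moved. The work goes in short steps, Python scripts to look and compute and a tool call to move; the robot and the scene stay as the last step left them, time stands still between calls to the robot, and variables do not carry over. Pictures are saved under pics/ and viewed, and the job is handed in when it is done.

Besides the shell and the picture viewer there is one more tool, called after ">>>" by a JSON object that holds its "op" and its "data". step_arm: Moves the arm, as the interface text tells. Its arguments: {"type":"object","properties":{"rows":{"type":"array"},"force":{"type":"number"}},"required":["rows"]}

```bash
mkdir -p pics; python3 - <<'E'
from rig import r, vision, order
import cv2, numpy as np
print(r.sense(), r.grip_point_offset)
for n in ("side","top"):
    p,d=vision.grab_frame(n)
    cv2.imwrite(f"pics/{n}0.png",p[:,:,::-1]); np.save(f"{n}0.npy",d); np.save(f"{n}0rgb.npy",p)
    print(n,vision.camera_info(n))
E
```

```text
{'clock': 0.0, 'qpos': array([-1.27339416e+00,  3.53638398e-01,  1.63419504e+00,  4.26186401e-05,
        1.15521048e+00, -2.38895713e-03]), 'qvel': array([ 0.0005855 , -0.0008194 , -0.00172683, -0.00034649, -0.00087037,
        0.00076671]), 'joint_efforts': array([-3.97018492e-03, -6.05264711e+01, -3.42080891e+01, -4.34993462e-04,
        9.35057615e-03, -6.86331674e-06]), 'eef_pos': array([ 184.44372452, -596.62505927,  230.54172202]), 'tcp_rot': array([3.11236049, 1.56934454, 1.84133806]), 'contact_force': array([0.24200541, 0.2851447 , 0.04139936]), 'wrist_torque': array([-0.00342443, -0.00085986,  0.02375365]), 'opening': 0.9998993879650088} -18.700000000000003
side {'K': array([[442.3756555 ,   0.        , 278.63486602],
       [  0.        , 442.3756555 , 210.94593261],
       [  0.        ,   0.        ,   1.        ]]), 'origin': array([  216.76314334, -1345.74663798,  1264.86377214]), 'attitude': array([-2.20525068, -0.00534653, -0.22481809])}
top {'K': array([[493.91287332,   0.        , 282.62984615],
       [  0.        , 493.91287332, 211.26034827],
       [  0.        ,   0.        ,   1.        ]]), 'origin': array([-653.28431741,    4.47931976, 1746.29319998]), 'attitude': array([-2.47492618e+00,  3.84723247e-04, -1.58764140e+00])}
```

View pics/side0.png

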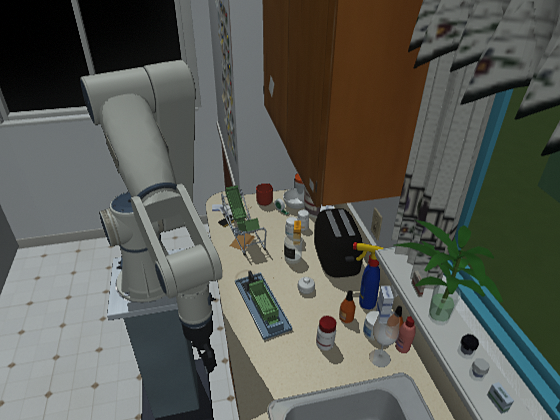

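View pics/top0.png

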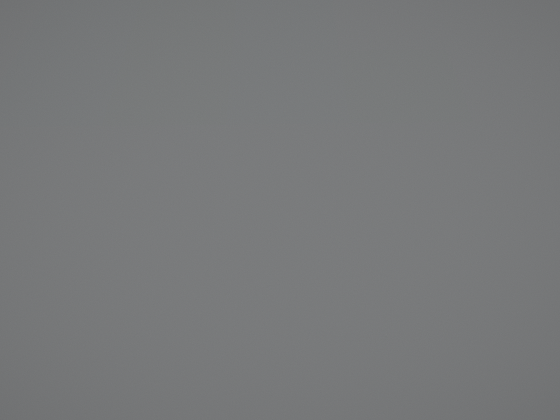

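The side view shows the drip base with the green tray near pixel (263,302), and the rack with its trays near (240,220). The top view is uniformly grey, so I'll check its depth next.

```bash
cat > h.py <<'E'
import numpy as np, cv2
from scipy.spatial.transform import Rotation as Rot
def cam(info):
    return np.array(info["K"]),np.array(info["origin"]),Rot.from_euler('xyz',info["attitude"]).as_matrix()
def cloud(info,d):
    K,o,R=cam(info); h,w=d.shape
    u,v=np.meshgrid(np.arange(w),np.arange(h))
    P=np.stack([(u-K[0,2])/K[0,0]*d,(v-K[1,2])/K[1,1]*d,d],-1)
    W=P@R.T+o; W[d<=0]=np.nan
    return W
def proj(info,X):
    K,o,R=cam(info); c=(np.asarray(X)-o)@R; return np.stack([K[0,0]*c[...,0]/c[...,2]+K[0,2],K[1,1]*c[...,1]/c[...,2]+K[1,2]],-1)
E
python3 - <<'E'
from rig import r, vision
from h import *
d=np.load("top0.npy"); print("top",d.min(),d.max(),np.median(d))
d=np.load("side0.npy"); W=cloud(vision.camera_info("side"),d); np.save("W0.npy",W)
for p in [(263,302),(240,200),(245,280),(300,360),(306,285),(327,325),(265,195),(290,240),(250,240)]: print(p,W[p[1],p[0]].round(1), d[p[1],p[0]])
im=np.load("side0rgb.npy")[:,:,::-1]
c=im[180:350,190:350]; cv2.imwrite("pics/crop0.png",cv2.resize(c,None,fx=4.5,fy=3.5*1,interpolation=cv2.INTER_CUBIC)[:600])
cv2.imwrite("pics/base0.png",cv2.resize(im[260:350,220:310],None,fx=6.5,fy=6.5,interpolation=cv2.INTER_CUBIC))
cv2.imwrite("pics/rack0.png",cv2.resize(im[170:265,205:290],None,fx=6.3,fy=6.3,interpolation=cv2.INTER_CUBIC))
E
```

```text
top 0.0 215.66321 141.77817
(263, 302) [ 415.6 -247.4   27. ] 1631.6141
(240, 200) [421.4 317.4  99.6] 2032.7103
(245, 280) [ 371.3 -104.7   10.2] 1745.4263
(300, 360) [ 489.8 -499.2    1. ] 1463.0757
(306, 285) [ 589.4 -212.4   41.5] 1682.2173
(327, 325) [ 585.4 -466.9  114.2] 1438.7511
(265, 195) [551.1 381.8  65.5] 2127.0625
(290, 240) [586.3  27.8  67.8] 1854.4867
(250, 240) [434.5 145.2  -1. ] 1959.6182
```

```bash
sleep 0
```

```text
(no output)
```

View pics/base0.png

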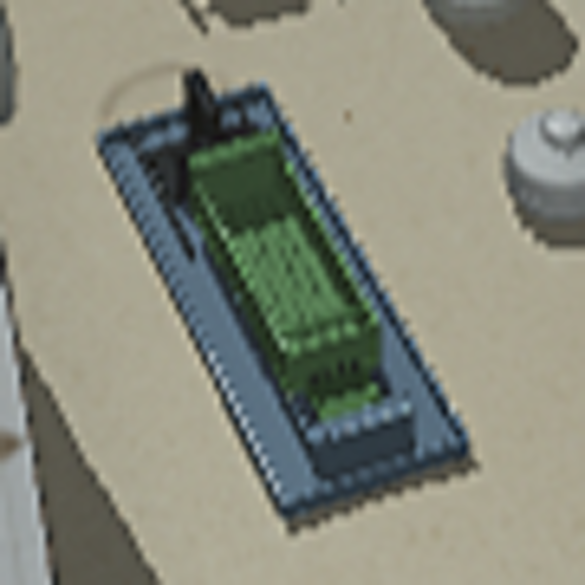

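View pics/rack0.png

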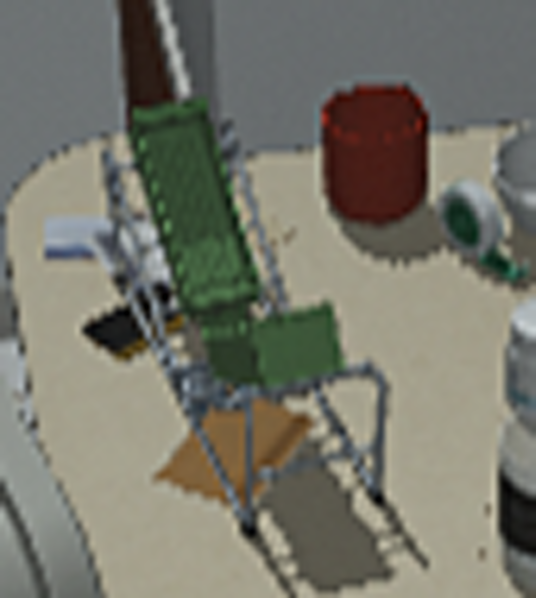

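The base has its keeper at the near end (crop (360,430)) and the stop fin at the far end (200,100). The rack's near tray (tray_b) shows only its spout end and hood end wall (300,345), and tray_c lies open towards us. I'll fit box models to the depth image.

```bash
python3 - <<'E'
from rig import vision
from h import *
W=np.load("W0.npy")
m=(W[...,0]>300)&(W[...,0]<520)&(W[...,1]>-420)&(W[...,1]<-60)&(W[...,2]>-20)&(W[...,2]<80)
v,u=np.where(m)
tab=W[(abs(W[...,2])<12)&(W[...,0]>430)&(W[...,0]<700)&(W[...,1]>-420)&(W[...,1]<100)]
print("table z",np.percentile(tab[:,2],[5,25,50,75,95]),len(tab))
im=np.load("side0rgb.npy").astype(int)
# green tray
g=(im[...,1]>im[...,0]+15)&(im[...,1]>im[...,2]+15)
mg=g&m; print(mg.sum(), np.nanmin(W[mg],0),np.nanmax(W[mg],0))
for row in range(268,345,3):
    us=np.where(m[row])[0]
    print(row,us.min(),us.max(),' '.join(f"{W[row,c,2]:.0f}" for c in range(236,300,2)))
E
```

```text
table z [-3.29733923 -0.17321088  2.00743959  4.12453431  7.7891293 ] 5206
587 [ 374.02048331 -357.28256862   10.81891483] [ 453.53253812 -170.33902598   76.06467651]
268 277 278 3 -3 2 0 5 0 -2 3 2 -1 4 4 -7 7 2 -1 -1 -1 3 6 -1 4 -1 2 -0 7 3 -1 -2 -5 2 -1
271 248 279 2 1 6 1 8 -0 68 75 7 -1 6 -0 -0 3 0 3 8 0 0 2 11 8 -1 2 1 2 -3 3 2 2 -2 -2
274 245 281 1 -2 -0 -1 -4 -0 54 68 71 12 9 7 7 -1 4 6 3 3 3 -3 6 2 -1 -1 3 -0 1 1 0 4 3 0
277 226 282 0 3 -2 16 22 11 14 58 67 6 9 5 11 19 6 -2 1 5 4 4 5 -3 4 0 3 -0 3 3 -1 2 -2 4
280 227 283 14 8 11 6 7 4 10 41 53 55 49 66 69 71 10 5 7 3 -3 1 -1 -4 1 0 1 -2 6 3 1 5 -5 30
283 227 284 16 5 12 5 13 17 44 67 68 76 73 54 59 56 7 20 0 0 2 3 1 -5 -2 -0 1 1 -1 -2 4 -2 1 42
286 228 285 2 20 -0 9 13 11 34 59 50 50 46 51 41 35 56 10 19 4 2 3 1 2 1 1 3 -4 nan -3 -3 0 2 31
289 229 286 1 3 10 8 15 9 21 53 34 32 31 25 26 37 38 62 6 17 0 -2 1 2 3 3 3 3 3 9 4 4 -0 3
292 229 286 -2 3 11 9 4 16 3 42 63 29 30 25 30 27 29 48 57 9 5 6 -1 1 -2 1 1 2 -1 0 6 2 7 3
295 230 288 2 4 -3 20 17 9 3 6 41 59 29 26 26 32 29 28 46 60 7 11 1 4 1 -2 -0 -5 4 1 3 7 3 -1
298 230 289 3
[... 748 characters left out ...]
 4 6 0 4 1 2 1 3 -1 19 8 12 7 21 9 34 26 29 31 34 37 40 37 8 8 19 7 7 8 1 3
325 235 297 -0 -2 6 5 3 4 6 6 1 4 9 2 6 4 15 19 43 42 35 38 36 30 32 19 10 4 6 22 2 2 -1 0
328 236 298 4 2 -3 2 4 -1 -3 6 5 2 0 7 6 6 8 14 28 29 27 22 22 17 4 9 9 16 14 10 -1 4 0 2
331 236 299 1 4 1 2 -2 2 -2 -2 1 -3 3 3 17 5 7 13 13 13 13 11 8 19 15 14 13 5 2 -3 -3 3 0 2
334 237 300 10 -0 -0 -1 -1 3 1 4 10 -0 4 -3 3 23 8 7 11 20 18 9 nan 1 6 0 1 4 2 -0 0 3 3 2
337 237 302 8 3 -1 4 4 4 -3 2 -9 0 -0 -0 2 8 12 11 7 3 4 1 -1 -1 1 -4 -1 -2 -3 2 -3 1 5 -1
340 238 300 3 1 -0 1 1 4 2 9 -3 3 -0 1 1 -1 -5 -3 4 -1 2 0 4 1 -1 3 -3 -1 2 -4 -4 1 2 4
343 239 283 3 3 7 8 -4 5 5 2 5 -0 0 3 4 6 -2 6 6 1 -7 5 1 1 2 6 4 3 2 2 6 -0 7 -1
```

```bash
cat >> h.py <<'E'
from scipy.optimize import minimize
def B(x0,x1,y0,y1,z0,z1): return (np.array([x0,y0,z0],float),np.array([x1,y1,z1],float))
TRAY=[B(-28,28,-75,75,0,3),B(-28,-25.5,-75,75,0,34),B(25.5,28,-75,75,0,34),B(-28,28,72,75,0,45),B(-28,28,64,75,42,45),
 B(-28,28,-75,-72,0,34),B(-28,28,-63,-57,28,34),B(-18,18,-105,-75,0,4),B(-22.5,22.5,14,21,-7,0)]
def basebox(floor=6,rim=4,kw=27):
    return [B(-55,55,-150,150,0,floor),B(-55,-55+rim,-150,150,0,16),B(55-rim,55,-150,150,0,16),B(-55,55,-150,-150+rim,0,16),B(-55,55,150-rim,150,0,16),
     B(-kw,kw,-136,-130,0,35),B(-kw,kw,-136,-122,32,35),B(-29,-24,-130,100,0,24),B(24,29,-130,100,0,24)]
def stopbox(t): # travel mm
    f=95-t
    return [B(-27,27,f,f+6,10,50),B(-6,6,f+8,f+48,10,68)]
def tf(R,t): T=np.eye(4);T[:3,:3]=R;T[:3,3]=t;return T
def rays(info,us,vs):
    K,o,R=cam(info)
    d=np.stack([(us-K[0,2])/K[0,0],(vs-K[1,2])/K[1,1],np.ones(len(us))],-1)@R.T
    return o,d
def cast(o,d,objs):
    """objs: list of (T,boxes). returns depth (optical axis mm), inf if miss; + table z=0"""
    best=-o[2]/d[:,2]; best=np.where(best>0,best,np.inf)
    for T,bx in objs:
        Ri=T[:3,:3].T; ol=Ri@(o-T[:3,3]); dl=d@Ri.T; dl=np.where(abs(dl)<1e-9,1e-9,dl)
        for lo,hi in bx:
            a=(lo-ol)/dl;b=(hi-ol)/dl
            tn=np.minimum(a,b).max(1);tx=np.maximum(a,b).min(1)
            hit=(tn<=tx)&(tn>0); best=np.where(hit&(tn<best),tn,best)
    return best
def rz(a): return Rot.from_euler('z',a).as_matrix()
def T2(x,y,a,z=0): return tf(rz(a),[x,y,z])
E
cat > fit1.py <<'E'
from rig import vision
from h import *
D=[np.load("side0.npy")]
for i in range(5): D.append(vision.grab_frame("side")[1])
D=np.array(D); D[D==0]=np.nan
d=np.nanmedian(D,0); np.save("sideavg.npy",d)
info=vision.camera_info("side"); 
vv,uu=np.mgrid[262:348,222:308]; us=uu.ravel().astype(float);vs=vv.ravel().astype(float)
o,dr=rays(info,us,vs); z=d[vv.ravel(),uu.ravel()]; ok=np.isfinite(z)
print("noise",np.nanstd(D[:,262:348,222:308],0).mean())
o,dr,z=o,dr[ok],z[ok]
def model(p):
    x,y,a,t,s,fl,zo=p
    Tb=T2(x,y,a,zo*0)
    return cast(o+np.array([0,0,-zo]),dr,[(Tb,basebox(fl)),(Tb@T2(0,-25+t,0,24),TRAY),(Tb,stopbox(s))])
def cost(p): return np.minimum(abs(model(p)-z),12).mean()
best=None
for x0 in (400,410,):
  for a0 in (0.0,0.1,-0.1):
    p=np.array([x0,-245,a0,8,30,6,2.])
    S=np.vstack([p]+[p+np.eye(7)[i]*[10,10,.08,5,8,2,1][i] for i in range(7)])
    q=minimize(cost,p,method="Nelder-Mead",options=dict(initial_simplex=S,maxiter=700,xatol=1e-3,fatol=1e-4))
    print(q.fun,q.x.round(3))
    if best is None or q.fun<best.fun: best=q
np.save("basefit.npy",best.x)
full=np.full(ok.shape,np.nan); full[ok]=np.clip(model(best.x)-z,-20,20)
im=np.nan_to_num((full.reshape(vv.shape)+20)/40*255,nan=0).astype(np.uint8)
cv2.imwrite("pics/res_base.png",cv2.resize(cv2.applyColorMap(im,cv2.COLORMAP_JET),None,fx=6,fy=6,interpolation=0))
E
python3 fit1.py
```

```text
noise 3.4621089
2.134962646920255 [ 4.11525e+02 -2.35060e+02  1.91000e-01  9.12700e+00  2.03700e+01
  6.28100e+00  1.67800e+00]
2.1883757040586893 [ 4.11472e+02 -2.35592e+02  1.93000e-01  1.00830e+01  3.02930e+01
  5.61700e+00  1.62000e+00]
2.1151403362805556 [ 4.11707e+02 -2.35813e+02  1.92000e-01  1.00230e+01  1.40630e+01
  6.14400e+00  1.66300e+00]
2.2032348385272256 [ 4.11174e+02 -2.34034e+02  1.92000e-01  8.81500e+00  1.92940e+01
  4.70900e+00  1.74000e+00]
2.1878894895081955 [ 4.11425e+02 -2.35059e+02  1.90000e-01  9.64300e+00  2.65850e+01
  5.20800e+00  1.69200e+00]
2.1096508930083955 [ 4.11317e+02 -2.34666e+02  1.93000e-01  8.22200e+00  1.46790e+01
  6.13200e+00  1.55800e+00]fit1.py:6: RuntimeWarning: All-NaN slice encountered
  d=np.nanmedian(D,0); np.save("sideavg.npy",d)
```

View pics/res_base.png

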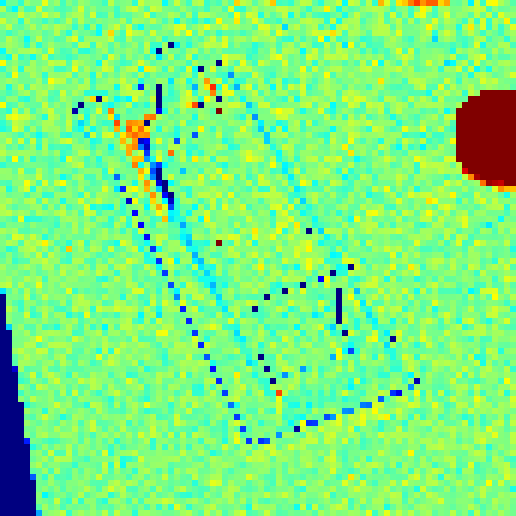

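```bash
python3 - <<'E'
from rig import vision
from h import *
p=np.load("basefit.npy");x,y,a,t,s,fl,zo=p
d=np.load("sideavg.npy"); W=cloud(vision.camera_info("side"),d)
im=np.load("side0rgb.npy").astype(int)
L=(W-[x,y,zo])@T2(0,0,a)[:3,:3]
m=(abs(L[...,0])<50)&(L[...,1]>40)&(L[...,1]<160)&(L[...,2]>20)&(L[...,2]<90)
for v,u in zip(*np.where(m)): print(v,u,L[v,u].round(0),im[v,u])
E
```

```text
270 249 [ -0. 122.  69.] [130 124 110]
270 250 [  4. 122.  68.] [115 113  98]
271 248 [ -4. 123.  64.] [88 84 74]
271 249 [ -1. 119.  67.] [61 61 61]
271 250 [  1. 115.  70.] [27 30 33]
271 251 [  6. 117.  66.] [118 114  99]
272 248 [ -6. 118.  64.] [63 63 56]
272 249 [ -4. 113.  68.] [29 33 36]
272 250 [ -0. 112.  68.] [32 36 39]
272 251 [  3. 110.  68.] [43 43 41]
273 248 [ -6. 118.  59.] [85 84 73]
273 249 [ -5. 110.  66.] [28 29 30]
273 250 [ -3. 105.  69.] [45 49 52]
273 251 [  2. 106.  67.] [23 27 31]
273 252 [  5. 105.  66.] [129 125 109]
274 248 [ -6. 120.  52.] [100  98  85]
274 249 [ -6. 108.  63.] [27 27 24]
274 250 [ -4. 102.  67.] [39 42 43]
274 251 [ -0. 101.  67.] [45 49 53]
274 252 [ 3. 98. 68.] [56 55 52]
275 248 [ -6. 119.  47.] [93 92 84]
275 249 [ -6. 108.  58.] [26 25 22]
275 250 [ -5. 100.  64.] [27 27 27]
275 251 [-3. 94. 69.] [55 58 61]
275 252 [ 0. 92. 69.] [36 38 38]
275 253 [ 5. 94. 65.] [59 76 91]
276 249 [ -6. 109.  51.] [23 24 22]
276 250 [-5. 99. 60.] [23 23 21]
276 251 [-5. 90. 68.] [43 46 48]
276 252 [-1. 88. 68.] [49 51 52]
276 253 [ 3. 90. 65.] [33 
[... 6530 characters left out ...]
6. 46. 30.] [45 63 42]
290 259 [10. 48. 26.] [45 63 42]
290 260 [14. 45. 27.] [47 66 45]
290 261 [17. 43. 28.] [44 62 42]
290 262 [20. 42. 28.] [48 67 44]
290 263 [24. 42. 26.] [48 67 45]
291 249 [-28.  53.  32.] [39 50 38]
291 253 [-13.  51.  27.] [53 74 50]
291 254 [-9. 50. 27.] [46 64 42]
291 255 [-7. 46. 30.] [45 62 42]
291 256 [-2. 47. 27.] [47 66 44]
291 257 [ 1. 43. 29.] [44 63 42]
291 258 [ 5. 44. 27.] [47 65 44]
291 261 [16. 41. 25.] [43 60 40]
292 250 [-27.  45.  34.] [40 54 35]
292 253 [-15.  45.  28.] [46 62 43]
292 254 [-11.  44.  28.] [45 62 42]
292 255 [-8. 42. 29.] [40 55 37]
292 256 [-4. 42. 27.] [48 66 44]
292 257 [-0. 42. 26.] [43 61 41]
293 250 [-28.  42.  32.] [63 93 57]
```

```bash
cat > fit2.py <<'E'
from rig import vision
from h import *
import sys
d=np.load("sideavg.npy"); info=vision.camera_info("side"); K,co,CR=cam(info)
vv,uu=np.mgrid[175:245,215:270]; us=uu.ravel().astype(float);vs=vv.ravel().astype(float)
o,dr=rays(info,us,vs); z=d[vv.ravel(),uu.ravel()]; ok=np.isfinite(z)
im=np.load("side0rgb.npy").astype(int)[vv.ravel(),uu.ravel()]
g=(im[:,1]>im[:,0]+8)&(im[:,1]>im[:,2]+8)
W=cloud(info,d)[vv.ravel(),uu.ravel()]; print("green",g.sum(),np.nanpercentile(W[g],[3,97],axis=0).round(0))
t=np.radians(35);c,s=np.cos(t),np.sin(t)
Rb=np.array([[-1,0,0],[0,-c,s],[0,s,c]]).T; Rc=np.array([[1,0,0],[0,c,s],[0,-s,c]]).T
dr,z,g=dr[ok],z[ok],g[ok]
def objs(p):
    x,y,a,db,dc,zo=p
    Tr=T2(x,y,a,zo)
    return Tr@tf(Rb,[db,-98,84]),Tr@tf(Rc,[dc,98,84])
def model(p):
    Tb,Tc=objs(p); return cast(o,dr,[(Tb,TRAY),(Tc,TRAY)])
tabz=-co[2]/dr[:,2]
def cost(p):
    m=model(p); hit=m<tabz-1
    e=np.minimum(abs(m-z),15)
    return e[hit|g].sum()/600 + abs(p[3]/8)**6*.05+abs(p[4]/8)**6*.05
best=None
for a0 in (0.0,0.1,-0.1,.2,-.2):
  for y0 in (225,245):
    p=np.array([430,y0,a0,0,0,1.6])
    S=np.vstack([p]+[p+np.eye(6)[i]*[10,10,.08,4,4,1][i] for i in range(6)])
    q=minimize(cost,p,method="Nelder-Mead",options=dict(initial_simplex=S,maxiter=800,xatol=1e-3,fatol=1e-5))
    print(round(q.fun,4),q.x.round(3))
    if best is None or q.fun<best.fun: best=q
np.save("rackfit.npy",best.x)
for T in objs(best.x): print(T.round(3))
full=np.full(ok.shape,np.nan); full[ok]=np.clip(model(best.x)-z,-20,20)
imm=np.nan_to_num((full.reshape(vv.shape)+20)/40*255,nan=0).astype(np.uint8)
cv2.imwrite("pics/res_rack.png",cv2.resize(cv2.applyColorMap(imm,cv2.COLORMAP_JET),None,fx=8,fy=8,interpolation=0))
E
python3 fit2.py; python3 - <<'E'
from rig import vision
from h import *
W=np.load("W0.npy")
for p in [(270,105),(300,150),(320,180),(328,200),(330,195),(350,203),(400,198),(415,195),(318,190)]: print(p,W[p[1],p[0]].round(0))
E
```

```text
green 694 [[368.  60.  47.]
 [454. 363. 163.]]
3.733 [4.09525e+02 2.13118e+02 1.53000e-01 2.14000e+00 1.29000e+00 3.29700e+00]
19.1051 [ 4.05178e+02  2.45834e+02  1.40000e-01  2.33100e+00 -6.06000e-01
  2.38000e+00]
2.9061 [4.08287e+02 2.13440e+02 1.60000e-01 2.38700e+00 3.16500e+00 2.23800e+00]
4.4313 [4.09347e+02 2.12598e+02 1.47000e-01 3.14400e+00 8.70000e-01 3.91000e+00]
2.9878 [4.05295e+02 2.13389e+02 1.57000e-01 5.69400e+00 5.87300e+00 1.25200e+00]
3.2409 [4.05643e+02 2.13339e+02 1.57000e-01 5.24600e+00 5.63800e+00 7.31000e-01]
2.8911 [ 4.10951e+02  2.14143e+02  1.60000e-01 -3.31000e-01  6.41000e-01
  1.98100e+00]
4.3206 [4.01415e+02 2.11709e+02 1.62000e-01 9.27900e+00 1.02630e+01 3.84400e+00]
3.2221 [4.06363e+02 2.14178e+02 1.55000e-01 4.71700e+00 4.71800e+00 7.12000e-01]
5.5589 [ 4.16881e+02  2.15005e+02  1.59000e-01  4.58600e+00 -5.67900e+00
  2.08600e+00]
[[-9.87000e-01  1.31000e-01 -9.10000e-02  4.26253e+02]
 [-1.59000e-01 -8.09000e-01  5.66000e-01  1.17344e+02]
 [ 0.00000e+00  5.74000e-01  8.19000e-01  8.59810e+01]
 [ 0.00000e+00  0.00000e+00  0.00000e+00  1.00000e+00]]
[[ 9.87000e-01 -1.31000e-01  9.10000e-02  3.95955e+02]
 [ 1.59000e-01  8.09000e-01 -5.66000e-01  3.10991e+02]
 [ 0.00000e+00  5.74000e-01  8.19000e-01  8.59810e+01]
 [ 0.00000e+00  0.00000e+00  0.00000e+00  1.00000e+00]]
(270, 105) [575. 366. 527.]
(300, 150) [ 576. -107.  566.]
(320, 180) [ 584. -301.  568.]
(328, 200) [ 615. -299.  491.]
(330, 195) [ 620. -301.  510.]
(350, 203) [893. 154. 124.]
(400, 198) [ 833. -341.  494.]
(415, 195) [ 845. -397.  541.]
(318, 190) [ 580. -300.  533.]
```

View pics/res_rack.png

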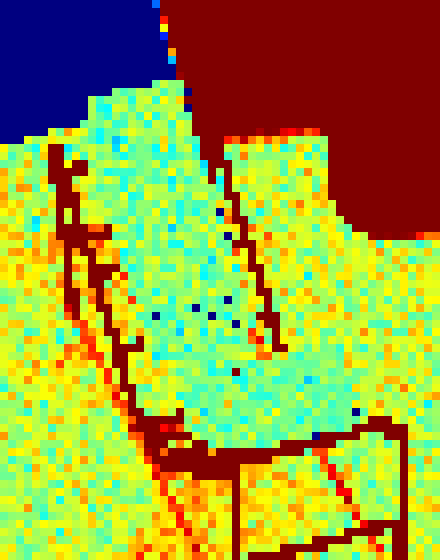

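```bash
cat > go.py <<'E'
from rig import r
from h import *
def cur():
    s=r.sense(); return s, Rot.from_euler('xyz',s["tcp_rot"]).as_matrix(), np.array(s["eef_pos"])
def toolR(xdir,zdir):
    x=np.array(xdir,float);x/=np.linalg.norm(x); z=np.array(zdir,float); z-=x*(z@x); z/=np.linalg.norm(z)
    return np.stack([x,np.cross(z,x),z],1)
def delta(Rt,pt):
    s,R,p=cur(); w=Rot.from_matrix(Rt@R.T).as_rotvec(); return (np.array(pt)-p).round(1), w.round(3)
def st():
    s,R,p=cur(); print("t",round(s["clock"],2),"tcp",p.round(1),"F",np.round(s["contact_force"],1),"M",np.round(s["wrist_torque"],2),"op",round(s["opening"]*85.4,1),"q",np.round(s["qpos"],2)); print("x",R[:,0].round(3),"z",R[:,2].round(3))
E
python3 - <<'E'
from go import *
st()
a=.192
for sg in (1,-1):
    print(delta(toolR([0,0,-1],[sg*np.cos(a),sg*np.sin(a),0]),[391,-130,120]))
E
```

```text
t 0.35 tcp [ 184.6 -597.   231.1] F [-0.8  1.  -0. ] M [-0.02 -0.01  0.04] op 85.2 q [-1.27  0.35  1.63  0.    1.16 -0.  ]
x [-0.  0. -1.] z [ 0.295 -0.955 -0.   ]
(array([ 206.4,  467. , -111.1]), array([-0.   , -0.   ,  1.463]))
(array([ 206.4,  467. , -111.1]), array([-0.   ,  0.   , -1.679]))
```

>>> {"op": "step_arm", "data": {"rows": [[26,58,-10,0,0,0.183,85],[52,116,-20,0,0,0.366,85],[78,174,-30,0,0,0.549,85],[104,232,-40,0,0,0.732,85],[130,290,-50,0,0,0.915,80],[156,348,-60,0,0,1.098,70],[182,406,-70,0,0,1.281,60],[206.4,467,-80,0,0,1.463,50]], "force": 20}}

```text
clock: 1.35
eef_pos: [385.5, -143.9, 153.8]
tcp_rot: [-0.695, 1.57, -0.497]
contact_force: [1.0, 0.2, 0.5]
opening: 0.587
```

```bash
python3 - <<'E'
from go import *
st()
a=.192
print(delta(toolR([0,0,-1],[np.cos(a),np.sin(a),0]),[391,-130,120]))
E
```

```text
t 1.35 tcp [ 385.5 -143.9  153.8] F [1.  0.2 0.5] M [ 0.01 -0.06 -0.05] op 50.1 q [-0.36  0.12  2.14 -0.    0.87 -0.56]
x [ 0.001 -0.001 -1.   ] z [0.981 0.196 0.001]
(array([  5.5,  13.9, -33.8]), array([ 0.001,  0.001, -0.006]))
```

>>> {"op": "step_arm", "data": {"rows": [[5.5,14,-20,0,0,-0.006,45],[5.5,14,-45,0,0,-0.006,45],[5.5,14,-70,0,0,-0.006,45],[5.5,14,-95,0,0,-0.006,45],[5.5,14,-110,0,0,-0.006,45],[5.5,14,-110,0,0,-0.006,25],[5.5,14,-110,0,0,-0.006,15],[5.5,14,-110,0,0,-0.006,8]], "force": 20}}

```text
clock: 2.35
eef_pos: [391.9, -130.0, 44.5]
tcp_rot: [-0.489, 1.568, -0.298]
contact_force: [1.8, 2.3, -1.5]
opening: 0.136
```

```bash
python3 - <<'E'
from go import *
st()
from rig import vision
p,d=vision.grab_frame("side"); cv2.imwrite("pics/fin.png",cv2.resize(p[225:340,200:320,::-1],None,fx=5,fy=5,interpolation=cv2.INTER_CUBIC))
E
```

```text
t 2.35 tcp [ 391.9 -130.    44.5] F [ 1.8  2.3 -1.5] M [ 0.32 -0.19  0.01] op 11.6 q [-0.32  0.33  2.22  0.    0.59 -0.52]
x [ 0.003 -0.001 -1.   ] z [0.982 0.19  0.003]
```

View pics/fin.png

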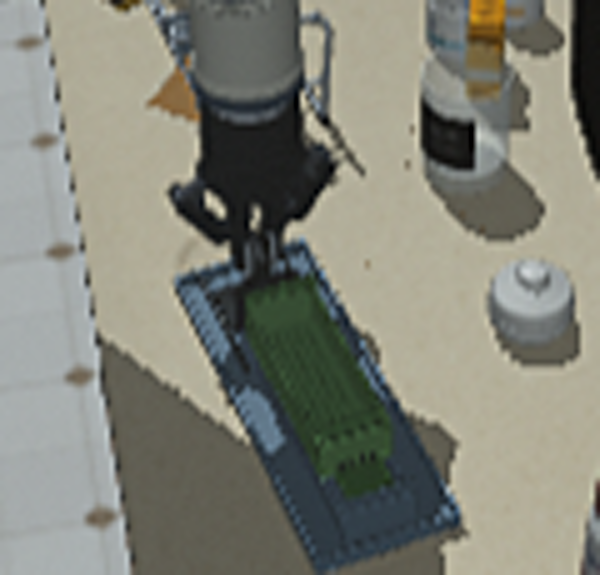

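>>> {"op": "step_arm", "data": {"rows": [[0.5,-2.5,0,0,0,0,8],[1,-5,0,0,0,0,8],[1.4,-7.4,0,0,0,0,8],[1.9,-9.8,0,0,0,0,8],[2.3,-11.8,0,0,0,0,8],[2.7,-13.7,0,0,0,0,8],[3.1,-15.7,0,0,0,0,8],[3.4,-17.7,0,0,0,0,8]], "force": 30}}

```text
clock: 3.4
eef_pos: [395.1, -146.9, 44.6]
tcp_rot: [-0.087, 1.568, 0.104]
contact_force: [4.2, 8.8, -4.1]
opening: 0.134
```

```bash
python3 - <<'E'
from go import *
st()
E
```

```text
t 3.4 tcp [ 395.1 -146.9   44.6] F [ 4.2  8.8 -4.1] M [ 1.38 -0.38 -0.06] op 11.5 q [-0.36  0.34  2.2   0.    0.59 -0.55]
x [ 0.003  0.    -1.   ] z [0.982 0.19  0.003]
```

>>> {"op": "step_arm", "data": {"rows": [[0.3,-1.5,0,0,0,0,8],[0.5,-2.7,0,0,0,0,8],[0.7,-3.8,0,0,0,0,8],[0.9,-4.9,0,0,0,0,8],[1.1,-5.8,0,0,0,0,8],[1.3,-6.8,0,0,0,0,8],[1.5,-7.8,0,0,0,0,8],[1.7,-8.8,0,0,0,0,8]]}}

```text
clock: 4.4
eef_pos: [396.6, -154.7, 44.6]
tcp_rot: [0.446, 1.568, 0.637]
contact_force: [4.3, 11.6, -5.3]
opening: 0.134
```

>>> {"op": "step_arm", "data": {"rows": [[0.2,-1.0,0,0,0,0,8],[0.3,-1.5,0,0,0,0,8],[0.4,-2,0,0,0,0,8],[0.5,-2.5,0,0,0,0,8],[0.6,-3,0,0,0,0,8],[0.7,-3.4,0,0,0,0,8],[0.7,-3.8,0,0,0,0,8],[0.8,-4.2,0,0,0,0,8]]}}

```text
clock: 5.4
eef_pos: [397.2, -157.9, 44.6]
tcp_rot: [0.798, 1.567, 0.988]
contact_force: [4.5, 10.0, -5.6]
opening: 0.132
```

>>> {"op": "step_arm", "data": {"rows": [[0.2,-1.3,0,0,0,0,8],[0.3,-1.6,0,0,0,0,8],[0.4,-1.9,0,0,0,0,8],[0.4,-2.2,0,0,0,0,8],[0.5,-2.4,0,0,0,0,8],[0.5,-2.6,0,0,0,0,8],[0.6,-2.8,0,0,0,0,8],[0.6,-3.0,0,0,0,0,8]]}}

```text
clock: 6.4
eef_pos: [397.6, -159.9, 44.6]
tcp_rot: [0.996, 1.566, 1.185]
contact_force: [4.8, 9.6, -5.6]
opening: 0.137
```

```bash
cat > fit3.py <<'E'
from rig import vision
from h import *
def basefit(n=3):
    info=vision.camera_info("side"); D=[];I=[]
    for i in range(n): a,b=vision.grab_frame("side"); D.append(b); I=a
    D=np.array(D); D[D==0]=np.nan; return info,np.nanmedian(D,0),I
E
python3 - <<'E'
from go import *
from fit3 import *
st()
info,d,im=basefit(2); np.save("d1.npy",d); cv2.imwrite("pics/push.png",cv2.resize(im[225:340,200:320,::-1],None,fx=5,fy=5,interpolation=cv2.INTER_CUBIC))
p0=np.load("basefit.npy"); x,y,a,_,_,fl,zo=p0
vv,uu=np.mgrid[275:340,235:305]; us=uu.ravel().astype(float);vs=vv.ravel().astype(float)
o,dr=rays(info,us,vs); z=d[vv.ravel(),uu.ravel()]; ok=np.isfinite(z); dr=dr[ok];z=z[ok]
for t in np.arange(-3,12,1.):
    Tb=T2(x,y,a); m=cast(o+[0,0,-zo],dr,[(Tb,basebox(fl)),(Tb@T2(0,-25+t,0,24),TRAY)]); print(t,np.minimum(abs(m-z),12).mean().round(4))
E
```

```text
t 6.4 tcp [ 397.6 -159.9   44.6] F [ 4.8  9.6 -5.6] M [ 1.37 -0.56  0.07] op 11.7 q [-0.39  0.35  2.19  0.01  0.6  -0.59]
x [ 0.002  0.005 -1.   ] z [0.982 0.188 0.003]
-3.0 3.043
-2.0 2.9789
-1.0 2.9307
0.0 2.9246
1.0 2.9575
2.0 3.0168
3.0 3.1048
4.0 3.1734
5.0 3.2373
6.0 3.3102
7.0 3.3524
8.0 3.3775
9.0 3.409
10.0 3.4132
11.0 3.4096fit3.py:6: RuntimeWarning: All-NaN slice encountered
  D=np.array(D); D[D==0]=np.nan; return info,np.nanmedian(D,0),I
```

>>> {"op": "step_arm", "data": {"rows": [[0.2,-1.3,0,0,0,0,8],[0.3,-1.6,0,0,0,0,8],[0.4,-1.9,0,0,0,0,8],[0.4,-2.1,0,0,0,0,8],[0.4,-2.2,0,0,0,0,8],[0.4,-2.3,0,0,0,0,8],[0.5,-2.4,0,0,0,0,8],[0.5,-2.5,0,0,0,0,8]]}}

```text
clock: 7.5
eef_pos: [397.6, -160.5, 44.6]
tcp_rot: [1.268, 1.563, 1.456]
contact_force: [5.0, 18.9, -2.2]
opening: 0.131
```

```bash
python3 - <<'E'
from go import *
st()
E
```

```text
t 7.5 tcp [ 397.6 -160.5   44.6] F [ 5.  18.9 -2.2] M [ 2.78 -0.81  0.14] op 11.2 q [-0.39  0.35  2.18  0.01  0.61 -0.59]
x [ 0.001  0.008 -1.   ] z [0.982 0.187 0.002]
```

>>> {"op": "step_arm", "data": {"rows": [[0,0.3,0,0,0,0,8],[0,0.3,0,0,0,0,20],[0,0.3,0,0,0,0,35],[0,0.3,0,0,0,0,45],[0,0.3,30,0,0,0,50],[0,20,80,0,0,0,60],[4,60,130,0,0,0,70],[8,110,170,0,0,0,70]]}}

```text
clock: 8.5
eef_pos: [405.8, -52.5, 214.8]
tcp_rot: [0.992, 1.563, 1.178]
contact_force: [1.3, 0.8, 0.3]
opening: 0.817
```

```bash
cat >> go.py <<'E'
def rackT():
    x,y,a,db,dc,zo=np.load("rackfit.npy"); t=np.radians(35);c,s=np.cos(t),np.sin(t)
    Rb=np.array([[-1,0,0],[0,-c,s],[0,s,c]]).T; Rc=np.array([[1,0,0],[0,c,s],[0,-s,c]]).T
    Tr=T2(x+.75,y,a,0); return Tr@tf(Rb,[db,-98,84]),Tr@tf(Rc,[dc,98,84])
E
python3 - <<'E'
from go import *
from fit3 import *
st()
T,_=rackT(); print(T[:3,3])
Rt=toolR(-T[:3,2],[np.cos(.16),np.sin(.16),0])
for h in (100,5): print(h,delta(Rt,T[:3,3]+T[:3,2]*h))
info,d,im=basefit(3); cv2.imwrite("pics/after_push.png",cv2.resize(im[225:340,200:320,::-1],None,fx=5,fy=5,interpolation=cv2.INTER_CUBIC))
p0=np.load("basefit.npy"); x,y,a,_,_,fl,zo=p0
vv,uu=np.mgrid[265:340,225:305]; us=uu.ravel().astype(float);vs=vv.ravel().astype(float)
o,dr=rays(info,us,vs); z=d[vv.ravel(),uu.ravel()]; ok=np.isfinite(z); dr=dr[ok];z=z[ok]
def c(p):
    Tb=T2(p[2],p[3],p[4]); m=cast(o+[0,0,-zo],dr,[(Tb,basebox(fl)),(Tb@T2(0,-25+p[0],0,24),TRAY),(Tb,stopbox(p[1]))]); return np.minimum(abs(m-z),12).mean()
for s0 in (42,46):
    q=[0,s0,x,y,a]
    S=np.vstack([q]+[q+np.eye(5)[i]*[3,3,2,2,.02][i] for i in range(5)])
    m=minimize(c,q,method="Nelder-Mead",options=dict(initial_simplex=S)); print(m.fun,m.x.round(3))
E
```

```text
t 8.5 tcp [405.8 -52.5 214.8] F [1.3 0.8 0.3] M [-0.   -0.   -0.03] op 69.8 q [-0.14  0.03  2.09  0.01  1.03 -0.33]
x [ 0.003  0.007 -1.   ] z [0.983 0.185 0.004]
[427.00278839 117.34448584  84.        ]
100 (array([ 12.1, 226.4, -48.9]), array([-0.609, -0.102, -0.026]))
5 (array([  20.8,  172.6, -126.7]), array([-0.609, -0.102, -0.026]))
2.516613880386516 [ 7.80000e-02  4.54290e+01  4.11575e+02 -2.35257e+02  1.89000e-01]
2.5213067400764912 [-9.00000e-03  4.77940e+01  4.11465e+02 -2.35185e+02  1.92000e-01]fit3.py:6: RuntimeWarning: All-NaN slice encountered
  D=np.array(D); D[D==0]=np.nan; return info,np.nanmedian(D,0),I
```

View pics/after_push.png

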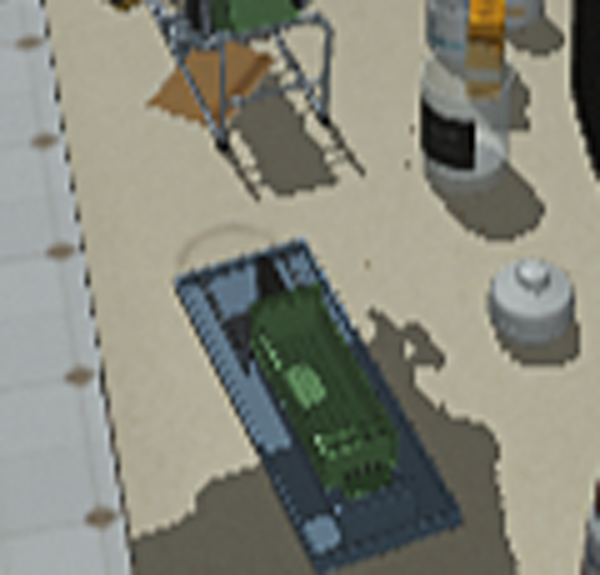

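>>> {"op": "step_arm", "data": {"rows": [[2,40,10,-0.1,-0.017,-0.004,70],[4,85,18,-0.22,-0.037,-0.01,70],[6,130,20,-0.34,-0.057,-0.015,70],[8,175,15,-0.46,-0.077,-0.02,70],[10,212,0,-0.55,-0.092,-0.024,70],[12,226,-25,-0.609,-0.102,-0.026,70],[12,226.4,-49,-0.609,-0.102,-0.026,70],[12,226.4,-49,-0.609,-0.102,-0.026,70]], "force": 40}}

```text
clock: 9.65
eef_pos: [417.7, 173.1, 163.3]
tcp_rot: [-1.583, 0.956, -1.415]
contact_force: [0.2, -0.2, -0.1]
opening: 0.819
```

```bash
python3 - <<'E'
from go import *
from fit3 import *
st()
T,_=rackT()
Rt=toolR(-T[:3,2],[np.cos(.16),np.sin(.16),0])
for h in (100,50,5): print(h,delta(Rt,T[:3,3]+T[:3,2]*h))
p,d=vision.grab_frame("side"); cv2.imwrite("pics/appb.png",cv2.resize(p[100:260,180:300,::-1],None,fx=3.75,fy=3.75,interpolation=cv2.INTER_CUBIC))
E
```

```text
t 9.65 tcp [417.7 173.1 163.3] F [ 0.2 -0.2 -0.1] M [ 0.23  0.02 -0.  ] op 70.0 q [ 0.76  0.38  1.94 -0.52  1.25  0.87]
x [ 0.09  -0.57  -0.817] z [ 0.986  0.165 -0.007]
100 (array([0.2, 0.9, 2.6]), array([ 0.005, -0.006, -0.006]))
50 (array([  4.8, -27.4, -38.3]), array([ 0.005, -0.006, -0.006]))
5 (array([  8.9, -52.9, -75.2]), array([ 0.005, -0.006, -0.006]))
```

View pics/appb.png

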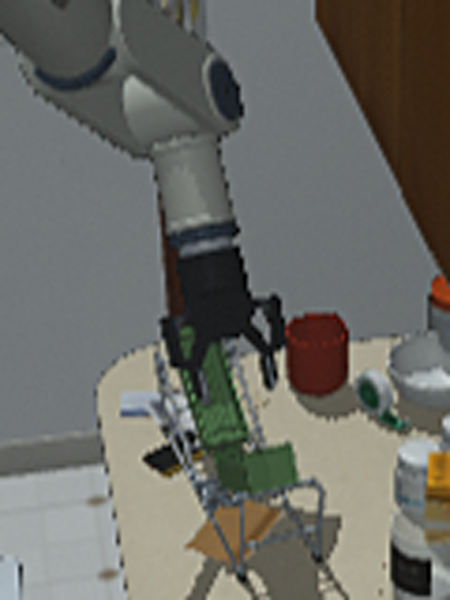

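>>> {"op": "step_arm", "data": {"rows": [[1.5,-9,-12,0.005,-0.006,-0.006,70],[3.5,-20,-27,0.005,-0.006,-0.006,70],[5.5,-32,-45,0.005,-0.006,-0.006,70],[7.5,-44,-62,0.005,-0.006,-0.006,70],[8.9,-53,-75,0.005,-0.006,-0.006,70],[8.9,-53,-75,0.005,-0.006,-0.006,70],[8.9,-53,-75,0.005,-0.006,-0.006,62],[8.9,-53,-75,0.005,-0.006,-0.006,52]]}}

```text
clock: 10.7
eef_pos: [427.7, 120.9, 90.3]
tcp_rot: [-1.565, 0.962, -1.406]
contact_force: [0.5, 0.1, 2.9]
opening: 0.647
```

```bash
python3 - <<'E'
from go import *
st()
T,_=rackT(); s,R,p=cur(); print("TCP in tray", (T[:3,:3].T@(p-T[:3,3])).round(1))
E
```

```text
t 10.7 tcp [427.7 120.9  90.3] F [0.5 0.1 2.9] M [ 0.08 -0.07  0.01] op 55.2 q [ 0.67  0.47  2.03 -0.61  1.06  0.93]
x [ 0.094 -0.565 -0.82 ] z [0.987 0.159 0.003]
TCP in tray [-1.3  0.8  7.1]
```

>>> {"op": "step_arm", "data": {"rows": [[0,0,0,0,0,0,50],[-0.9,5.7,8.2,0,0,0,50],[-1.8,11.4,16.4,0,0,0,50],[-2.7,17,26,0,0,0,50],[-3.5,22,45,0,0,0,50],[-3.5,22,70,0,0,0,50],[-3.5,22,100,0,0,0,50],[-3.5,22,130,0,0,0,50]], "force": 55}}

```text
clock: 11.7
eef_pos: [424.0, 143.3, 221.8]
tcp_rot: [-1.565, 0.962, -1.406]
contact_force: [0.1, -0.0, -1.7]
opening: 0.642
```

```bash
python3 - <<'E'
from go import *
from fit3 import *
st()
p,d=vision.grab_frame("side"); cv2.imwrite("pics/liftb.png",cv2.resize(p[100:260,180:300,::-1],None,fx=3.75,fy=3.75,interpolation=cv2.INTER_CUBIC))
E
```

```text
t 11.7 tcp [424.  143.3 221.8] F [ 0.1 -0.  -1.7] M [0.42 0.06 0.01] op 54.8 q [ 0.71  0.27  1.93 -0.53  1.32  0.78]
x [ 0.094 -0.564 -0.82 ] z [0.987 0.16  0.003]
```

View pics/liftb.png

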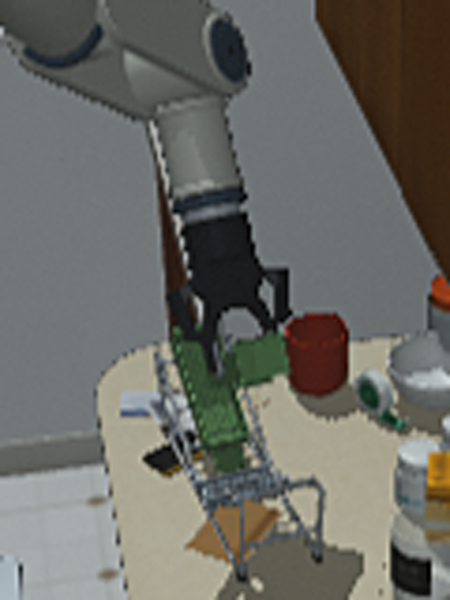

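```bash
cat > plan.py <<'E'
from go import *
BT=T2(411.45+.75,-235.2,.191)
def below(level): # pose of tray at level 0 = tray_a, in base
    T=T2(0,-25,0,24)
    for i in range(level): T=T@T2(0,-34.5,np.pi,34)
    return T
def tipped(level,theta,tipgap,tipz,dx=0):
    """tray 'level' (1..): theta deg spout low; tip bottom corner tipgap mm from hood inner wall of tray below, tipz height in tray-below frame"""
    th=np.radians(theta)
    # in own-level frame turned: tray-below frame L; tray axes: x=-x, y=-y(ish)
    Rt=rz(np.pi)@Rot.from_euler('x',th).as_matrix()  # raise +y end
    tip=np.array([dx,72-tipgap,tipz])
    org=tip-Rt@np.array([0,-105,0])
    return BT@below(level-1)@tf(Rt,org)
def tcp_for(T,G): # G: tool pose in tray frame
    X=T@G; return X[:3,:3],X[:3,3]
# G with tool x=-z_t; tool z = sgn*x_t
def Gof(y,z,sgn,x=0): 
    return tf(toolR([0,0,-1],[sgn,0,0]),[x,y,z])
E
python3 - <<'E'
from plan import *
print("seated check", tipped(1,0,1.5,34)[:3,3], (BT@below(1))[:3,3])
G=Gof(.8,7.1,-1)
for th,g,z in ((15,14,90),(15,14,30),(15,1,30),(0,1.5,34)):
    T=tipped(1,th,g,z); R,p=tcp_for(T,G); print(p.round(1),delta(R,p))
st()
E
```

```text
seated check [ 423.49552787 -293.61798567   58.        ] [ 423.49552787 -293.61798567   58.        ]
[ 425.  -301.3  148.2] (array([-4.000e-01, -4.453e+02, -7.690e+01]), array([0.339, 0.067, 0.032]))
[ 425.  -301.3   88.2] (array([-4.000e-01, -4.453e+02, -1.369e+02]), array([0.339, 0.067, 0.032]))
[ 422.5 -288.6   88.2] (array([  -2.8, -432.6, -136.9]), array([0.339, 0.067, 0.032]))
[ 423.6 -294.4   65.1] (array([  -1.7, -438.4, -160. ]), array([0.597, 0.113, 0.032]))
t 11.75 tcp [425.3 144.  225.1] F [2.9 0.2 0.9] M [0.42 0.   0.07] op 54.9 q [ 0.71  0.27  1.93 -0.53  1.33  0.78]
x [ 0.097 -0.563 -0.821] z [0.987 0.16  0.007]
```

>>> {"op": "step_arm", "data": {"rows": [[0,-40,0,0.04,0.008,0.004,50],[0,-95,0,0.08,0.016,0.008,50],[0,-155,-5,0.13,0.026,0.012,50],[0,-215,-15,0.18,0.036,0.017,50],[0,-275,-30,0.23,0.046,0.022,50],[0,-335,-45,0.28,0.056,0.027,50],[0,-390,-62,0.32,0.064,0.03,50],[-0.4,-445,-77,0.339,0.067,0.032,50]]}}

```text
clock: 12.75
eef_pos: [424.7, -303.2, 148.2]
tcp_rot: [-1.565, 1.309, -1.375]
contact_force: [1.4, 1.1, -1.7]
opening: 0.649
```

>>> {"op": "step_arm", "data": {"rows": [[0,-6,0,0,0,0,50],[0,-6,0,0,0,0,50],[0,-6,0,0,0,0,50],[0,-6,0,0,0,0,50],[0,-6,0,0,0,0,50],[0,-6,0,0,0,0,50],[0,-6,0,0,0,0,50],[0,-6,0,0,0,0,50]]}}

```text
clock: 13.75
eef_pos: [424.7, -309.2, 148.2]
tcp_rot: [-1.565, 1.309, -1.375]
contact_force: [0.6, 0.0, -1.5]
opening: 0.648
```

```bash
cat > fit4.py <<'E'
from plan import *
from fit3 import *
def fitheld(G,n=4,tag="held",vis=True):
    """fit held tray in camera; start from TCP*G^-1; returns T in camera-world (biased), and cost"""
    info,d,im=basefit(n)
    s,R,p=cur(); T0=tf(R,p)@np.linalg.inv(G)
    zo=1.6
    c=proj(info,T0[:3,3]); u0,v0=int(c[0]),int(c[1])
    vv,uu=np.mgrid[max(0,v0-50):min(420,v0+50),u0-45:u0+45]; us=uu.ravel().astype(float);vs=vv.ravel().astype(float)
    o,dr=rays(info,us,vs); z=d[vv.ravel(),uu.ravel()]; I=im[vv.ravel(),uu.ravel()].astype(int)
    g=(I[:,1]>I[:,0]+8)&(I[:,1]>I[:,2]+8); 
    return info,d,im,T0,(vv,uu,o,dr,z,g)
def run(G,n=4,tag="held",level=1,tray_objs=()):
    info,d,im,T0,(vv,uu,o,dr,z,g)=fitheld(G,n)
    bf=np.load("basefit.npy"); Tb=T2(411.45,-235.2,.191); fixed=[(Tb,basebox(bf[5])),(Tb,stopbox(45))]+[(Tb@below(k),TRAY) for k in range(level)]
    K,co,CR=cam(info); oo=o+np.array([0,0,-1.6]); ok=np.isfinite(z)
    drk,zk,gk=dr[ok],z[ok],g[ok]
    def mk(q):
        dT=tf(Rot.from_rotvec(q[3:6]).as_matrix(),[0,0,0]); T=T0.copy(); T[:3,:3]=dT[:3,:3]@T0[:3,:3]; T[:3,3]=T0[:3,3]+q[:3]; return T
    base=cast(oo,drk,fixed)
    def cost(q):
        m=np.minimum(base,cast(oo,drk,[(mk(q),TRAY)])); hit=m<base-.5
        sel=gk|hit
        # gripper occludes: observed much nearer than model -> ignore
        e=m-zk; e=np.where(e>12,3,np.minimum(abs(e),12)); return e[sel].sum()/600
    best=None
    for k in range(3):
        q0=np.zeros(6) if best is None else best.x
        S=np.vstack([q0]+[q0+np.eye(6)[i]*([5,5,5,.05,.05,.05][i]*(1 if k==0 else -.6)) for i in range(6)])
        m=minimize(cost,q0,method="Nelder-Mead",options=dict(initial_simplex=S,maxiter=900,xatol=1e-3,fatol=1e-5)); best=m
    q=best.x; print("cost",cost(np.zeros(6)),best.fun,"q",q.round(3))
    T=mk(q); T[0,3]+=.75
    m=np.minimum(base,cast(oo,drk,[(mk(q),TRAY)])); full=np.full(len(z),np.nan); full[ok]=np.clip(m-zk,-20,20)
    x=np.nan_to_num((full.reshape(vv.shape)+20)/40*255,nan=0).astype(np.uint8); x=cv2.applyColorMap(x,cv2.COLORMAP_JET)
    crop=im[vv[0,0]:vv[-1,0]+1,uu[0,0]:uu[0,-1]+1,::-1]
    cv2.imwrite(f"pics/{tag}.png",cv2.resize(np.hstack([crop,x]),None,fx=4.4,fy=4.4,interpolation=0))
    # in base frame
    L=np.linalg.inv(BT)@T
    tip=L@np.array([0,-105,0,1]); ex=L[:3,0];ey=L[:3,1]
    print("tray in base: org",L[:3,3].round(1),"tip",tip[:3].round(1),"yaw err deg",np.degrees(np.arctan2(-ex[1]*np.sign(ex[0])*-1,abs(ex[0]))).round(2),"tilt deg",np.degrees(np.arcsin(ey[2])).round(2),"roll",np.degrees(np.arcsin(ex[2])).round(2))
    s,R,p=cur(); Gn=np.linalg.inv(T)@tf(R,p); print("TCP in tray",Gn[:3,3].round(1),"toolx in tray",Gn[:3,0].round(3),"toolz",Gn[:3,2].round(3))
    return T,Gn
E
python3 - <<'E'
from fit4 import *
st()
T,G=run(Gof(.8,7.1,-1),4,"heldb1"); np.save("Gb.npy",G)
E
```

```text
t 13.75 tcp [ 424.7 -309.2  148.2] F [ 0.6  0.  -1.5] M [ 0.17  0.09 -0.03] op 55.4 q [-0.5   0.23  2.06 -0.31  0.71 -0.47]
x [ 0.05  -0.254 -0.966] z [0.982 0.189 0.002]
cost 4.050720460016384 3.6582847854038785 q [-0.646  0.028  0.223 -0.002 -0.004  0.013]
tray in base: org [ -1.7 -76.1 141.3] tip [ -2.8  25.3 113.9] yaw err deg 0.71 tilt deg 15.16 roll -0.31
TCP in tray [0.1 0.8 6.9] toolx in tray [ 0.007 -0.003 -1.   ] toolz [-1.     0.012 -0.007]fit3.py:6: RuntimeWarning: All-NaN slice encountered
  D=np.array(D); D[D==0]=np.nan; return info,np.nanmedian(D,0),I
```

View pics/heldb1.png

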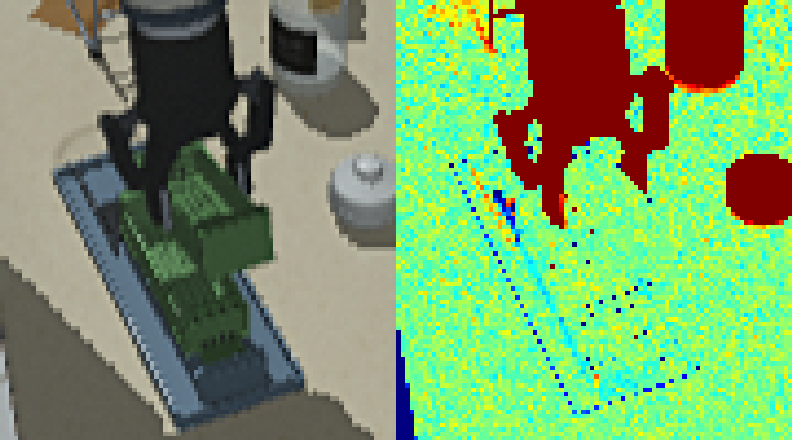

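```bash
python3 - <<'E'
from plan import *
G=Gof(.8,7.0,-1)
for th,g,z in ((15,14,60),(15,14,31),(15,4,31),(15,1,31),(15,-1,31)):
    T=tipped(1,th,g,z); R,p=tcp_for(T,G); print(p.round(1),delta(R,p))
E
```

```text
[ 425.  -301.4  118.1] (array([  0.4,   7.9, -30. ]), array([-0.   ,  0.001,  0.001]))
[ 425.  -301.4   89.1] (array([  0.4,   7.9, -59. ]), array([-0.   ,  0.001,  0.001]))
[ 423.1 -291.5   89.1] (array([ -1.5,  17.7, -59. ]), array([-0.   ,  0.001,  0.001]))
[ 422.5 -288.6   89.1] (array([ -2.1,  20.6, -59. ]), array([-0.   ,  0.001,  0.001]))
[ 422.1 -286.6   89.1] (array([ -2.5,  22.6, -59. ]), array([-0.   ,  0.001,  0.001]))
```

>>> {"op": "step_arm", "data": {"rows": [[0.4,5,-12,0,0.001,0.001,50],[0.4,8,-28,0,0.001,0.001,50],[0.4,8,-44,0,0.001,0.001,50],[0.4,8,-55,0,0.001,0.001,50],[0.4,8,-59,0,0.001,0.001,50],[0,10,-59,0,0.001,0.001,50],[-0.5,13,-59,0,0.001,0.001,50],[-0.9,15,-59,0,0.001,0.001,50]]}}

```text
clock: 14.95
eef_pos: [423.9, -294.1, 89.6]
tcp_rot: [-1.567, 1.309, -1.375]
contact_force: [0.1, 0.3, -1.2]
opening: 0.642
```

```bash
cat > where.py <<'E'
from plan import *
import sys
def where(G,level):
    s,R,p=cur(); T=tf(R,p)@np.linalg.inv(G); L=np.linalg.inv(BT@below(level-1))@T
    tip=(L@np.array([0,-105,0,1]))[:3]; ft=(L@np.array([0,17.5,-7,1]))[:3]
    print("gap",round(72-tip[1],2),"tipz",tip[2].round(2),"tipx",tip[0].round(2),"orgx",L[0,3].round(2),"tilt",np.degrees(np.arcsin(L[2,1])).round(2),"foot",ft.round(1),"roll",np.degrees(np.arcsin(L[2,0])).round(2)); st()
E
python3 - <<'E'
from where import *
where(Gof(.8,7,-1),1)
E
```

```text
gap 6.73 tipz 31.46 tipx 0.34 orgx 0.35 tilt 15.01 foot [  0.4 -54.9  56.4] roll -0.06
t 14.95 tcp [ 423.9 -294.1   89.6] F [ 0.1  0.3 -1.2] M [ 0.16  0.08 -0.01] op 54.8 q [-0.47  0.32  2.11 -0.38  0.58 -0.36]
x [ 0.05  -0.254 -0.966] z [0.982 0.19  0.001]
```

Free of contact. I'll advance slowly towards the hood wall.

>>> {"op": "step_arm", "data": {"rows": [[-0.2,1.2,0,0,0,0,50],[-0.4,2.4,0,0,0,0,50],[-0.7,3.4,0,0,0,0,50],[-0.8,4.2,0,0,0,0,50],[-1.0,5,0,0,0,0,50],[-1.1,5.6,0,0,0,0,50],[-1.2,6.2,0,0,0,0,50],[-1.3,6.6,0,0,0,0,50]]}}

```text
clock: 15.95
eef_pos: [423.0, -288.2, 90.0]
tcp_rot: [-1.566, 1.307, -1.374]
contact_force: [-0.1, -6.7, 0.0]
opening: 0.645
```

```bash
python3 - <<'E'
from where import *
where(Gof(.8,7,-1),1)
E
```

```text
gap 0.8 tipz 31.74 tipx 0.5 orgx 0.59 tilt 15.09 foot [  0.6 -48.9  56.9] roll -0.08
t 15.95 tcp [ 423.  -288.2   90. ] F [-0.1 -6.7  0. ] M [-1.13  0.22  0.05] op 55.1 q [-0.46  0.31  2.12 -0.39  0.58 -0.34]
x [ 0.051 -0.255 -0.966] z [0.982 0.191 0.001]
```

```bash
python3 - <<'E'
from plan import *
G=Gof(.8,7.0,-1)
for th,g,z in ((15,1.8,31.8),(13,1.8,32.4),(10,1.8,33),(7,1.8,33.6),(5,1.8,34),(3,1.7,34.3),(1.5,1.7,34.3),(0,1.7,34.2)):
    T=tipped(1,th,g,z,.0); R,p=tcp_for(T,G); print(th,delta(R,p))
E
```

```text
15 (array([-0.4, -1.1, -0.1]), array([ 0.001,  0.002, -0.001]))
13 (array([-0.2, -2.3, -3. ]), array([ 0.036,  0.008, -0.001]))
10 (array([ 0.1, -3.7, -7.8]), array([ 0.087,  0.018, -0.001]))
7 (array([  0.3,  -4.9, -12.6]), array([ 0.138,  0.028, -0.001]))
5 (array([  0.5,  -5.5, -15.8]), array([ 0.173,  0.035, -0.001]))
3 (array([  0.5,  -5.9, -19.2]), array([ 0.207,  0.041, -0.001]))
1.5 (array([  0.6,  -6.2, -22. ]), array([ 0.233,  0.046, -0.001]))
0 (array([  0.6,  -6.4, -24.8]), array([ 0.258,  0.051, -0.001]))
```

>>> {"op": "step_arm", "data": {"rows": [[-0.4,-1.2,0,0,0,0,50],[-0.4,-1.2,0,0.001,0.002,-0.001,50],[-0.2,-2.3,-3,0.036,0.008,-0.001,50],[0,-3,-5.4,0.062,0.013,-0.001,50],[0.1,-3.7,-7.8,0.087,0.018,-0.001,50],[0.2,-4.3,-10.2,0.113,0.023,-0.001,50],[0.3,-4.9,-12.6,0.138,0.028,-0.001,50],[0.5,-5.5,-15.8,0.173,0.035,-0.001,50]]}}

```text
clock: 16.95
eef_pos: [423.4, -293.4, 74.0]
tcp_rot: [-1.574, 1.485, -1.382]
contact_force: [0.6, 0.5, -1.3]
opening: 0.647
```

```bash
python3 - <<'E'
from where import *
G=Gof(.8,7.0,-1)
where(G,1)
for th,g,z in ((3,1.7,34.3),(1.5,1.7,34.3),(0,1.7,34.2),(0,1.7,33.8)):
    T=tipped(1,th,g,z,.0); R,p=tcp_for(T,G); print(th,delta(R,p))
E
```

```text
gap 1.41 tipz 34.05 tipx -0.05 orgx -0.03 tilt 4.89 foot [ -0.  -52.1  37.5] roll 0.01
t 16.95 tcp [ 423.4 -293.4   74. ] F [ 0.6  0.5 -1.3] M [ 0.06  0.07 -0.01] op 55.3 q [-0.57  0.38  2.04 -0.1   0.67 -0.68]
x [ 0.016 -0.084 -0.996] z [ 0.982  0.19  -0.   ]
3 (array([ 0.2, -0.7, -3.2]), array([ 0.032,  0.006, -0.   ]))
1.5 (array([ 0.2, -1. , -6. ]), array([ 0.058,  0.011, -0.   ]))
0 (array([ 0.3, -1.2, -8.8]), array([ 0.084,  0.016, -0.   ]))
0 (array([ 0.3, -1.2, -9.2]), array([ 0.084,  0.016, -0.   ]))
```

>>> {"op": "step_arm", "data": {"rows": [[0.2,-0.9,-2,0.02,0.004,0,50],[0.2,-1.1,-3.5,0.034,0.006,0,50],[0.2,-1.3,-5,0.048,0.009,0,50],[0.2,-1.4,-6.4,0.062,0.012,0,50],[0.3,-1.5,-7.8,0.075,0.014,0,50],[0.3,-1.6,-8.8,0.084,0.016,0,50],[0.3,-1.6,-9.3,0.084,0.016,0,50],[0.3,-1.6,-9.5,0.084,0.016,0,50]]}}

```text
clock: 17.95
eef_pos: [423.8, -295.1, 64.7]
tcp_rot: [-0.98, 1.571, -0.788]
contact_force: [-1.3, -1.1, 3.0]
opening: 0.646
```

```bash
python3 - <<'E'
from where import *
G=Gof(.8,7.0,-1)
where(G,1)
E
```

```text
gap 2.24 tipz 33.72 tipx 0.0 orgx 0.02 tilt 0.01 foot [  0.  -52.7  26.8] roll -0.01
t 17.95 tcp [ 423.8 -295.1   64.7] F [-1.3 -1.1  3. ] M [-0.03  0.11 -0.08] op 55.2 q [-0.61  0.41  1.99 -0.    0.73 -0.8 ]
x [ 0. -0. -1.] z [0.982 0.19  0.   ]
```

>>> {"op": "step_arm", "data": {"rows": [[0,0,0,0,0,0,56],[0,0,0,0,0,0,60],[0,0,0,0,0,0,66],[0,0,0,0,0,0,70],[0,0,15,0,0,0,70],[0,0,50,0,0,0,70],[0,10,100,0,0,0,70],[0,50,150,0,0,0,70]]}}

```text
clock: 18.95
eef_pos: [424.1, -246.7, 216.2]
tcp_rot: [-0.846, 1.569, -0.657]
contact_force: [0.8, -0.4, 0.1]
opening: 0.818
```

```bash
python3 - <<'E'
from where import *
st()
_,T=rackT()
Rt=toolR(-T[:3,2],[np.cos(.16),np.sin(.16),0])
print(T[:3,3])
for h in (130,100,6): print(h,delta(Rt,T[:3,3]+T[:3,2]*h))
E
```

```text
t 18.95 tcp [ 424.1 -246.7  216.2] F [ 0.8 -0.4  0.1] M [ 0.04 -0.05 -0.04] op 69.8 q [-0.53  0.16  1.93 -0.    1.05 -0.72]
x [ 0.002 -0.001 -1.   ] z [0.982 0.188 0.001]
[396.70539201 310.99110364  84.        ]
130 (array([-15.5, 484.1, -25.7]), array([ 0.603,  0.108, -0.028]))
100 (array([-18.3, 501.1, -50.3]), array([ 0.603,  0.108, -0.028]))
6 (array([ -26.9,  554.3, -127.3]), array([ 0.603,  0.108, -0.028]))
```

>>> {"op": "step_arm", "data": {"rows": [[0,45,15,0.05,0.01,0,70],[-2,100,30,0.12,0.02,-0.005,70],[-4,155,35,0.2,0.035,-0.009,70],[-6,210,35,0.28,0.05,-0.013,70],[-8,265,30,0.36,0.065,-0.017,70],[-10,320,22,0.44,0.08,-0.02,70],[-12,375,10,0.52,0.094,-0.024,70],[-14,430,0,0.603,0.108,-0.028,70]]}}

```text
clock: 19.95
eef_pos: [410.3, 185.0, 217.1]
tcp_rot: [1.568, 0.957, 1.729]
contact_force: [0.7, 0.7, -0.1]
opening: 0.823
```

```bash
python3 - <<'E'
from where import *
from fit3 import *
st()
_,T=rackT()
Rt=toolR(-T[:3,2],[np.cos(.16),np.sin(.16),0])
for h in (120,70,35,6): print(h,delta(Rt,T[:3,3]+T[:3,2]*h))
info,d,im=basefit(3); np.save("d2.npy",d); cv2.imwrite("pics/b_on.png",cv2.resize(im[225:345,200:320,::-1],None,fx=5,fy=5,interpolation=cv2.INTER_CUBIC))
bf=np.load("basefit.npy")
vv,uu=np.mgrid[260:342,225:310]; us=uu.ravel().astype(float);vs=vv.ravel().astype(float)
o,dr=rays(info,us,vs); z=d[vv.ravel(),uu.ravel()]; ok=np.isfinite(z); dr=dr[ok];z=z[ok]
def mod(p):
    Tb=T2(411.45,-235.2,.191)
    L=below(1)@tf(Rot.from_euler('xyz',[p[4],p[5],p[3]]).as_matrix(),p[:3]); return cast(o+[0,0,-1.6],dr,[(Tb,basebox(bf[5])),(Tb@T2(0,-25+p[6],0,24),TRAY),(Tb,stopbox(p[7])),(Tb@L,TRAY)])
def c(p): return np.minimum(abs(mod(p)-z),12).mean()
q=np.array([0,0,0,0,0,0,0,45.])
for k in (1,-.6):
    S=np.vstack([q]+[q+k*np.eye(8)[i]*[3,3,3,.03,.03,.03,2,2][i] for i in range(8)])
    m=minimize(c,q,method="Nelder-Mead",options=dict(initial_simplex=S,maxiter=1200)); q=m.x
print(m.fun,"tray_b offset from seated (own frame x,y,z,yaw,pitch,roll), tray_a y, stop",m.x.round(3))
full=np.full(ok.shape,np.nan); full[ok]=np.clip(mod(q)-z,-20,20)
x=cv2.applyColorMap(np.nan_to_num((full.reshape(vv.shape)+20)/40*255,nan=0).astype(np.uint8),cv2.COLORMAP_JET)
cv2.imwrite("pics/b_on_res.png",cv2.resize(x,None,fx=5,fy=5,interpolation=0))
E
```

```text
t 19.95 tcp [410.3 185.  217.1] F [ 0.7  0.7 -0.1] M [-0.25 -0.08 -0.03] op 70.3 q [-0.03  0.17  2.09  0.68  1.12 -0.56]
x [-0.09   0.569 -0.818] z [0.987 0.159 0.002]
120 (array([ -2.6,  58. , -34.8]), array([-0.003,  0.001, -0.   ]))
70 (array([ -7.2,  86.3, -75.8]), array([-0.003,  0.001, -0.   ]))
35 (array([ -10.4,  106.2, -104.5]), array([-0.003,  0.001, -0.   ]))
6 (array([ -13. ,  122.6, -128.2]), array([-0.003,  0.001, -0.   ]))
2.6537793292293053 tray_b offset from seated (own frame x,y,z,yaw,pitch,roll), tray_a y, stop [-6.8000e-02  7.0900e-01  1.7600e-01  1.3000e-02  3.0000e-03 -2.0000e-03
 -3.0600e-01  4.5491e+01]fit3.py:6: RuntimeWarning: All-NaN slice encountered
  D=np.array(D); D[D==0]=np.nan; return info,np.nanmedian(D,0),I
```

View pics/b_on.png

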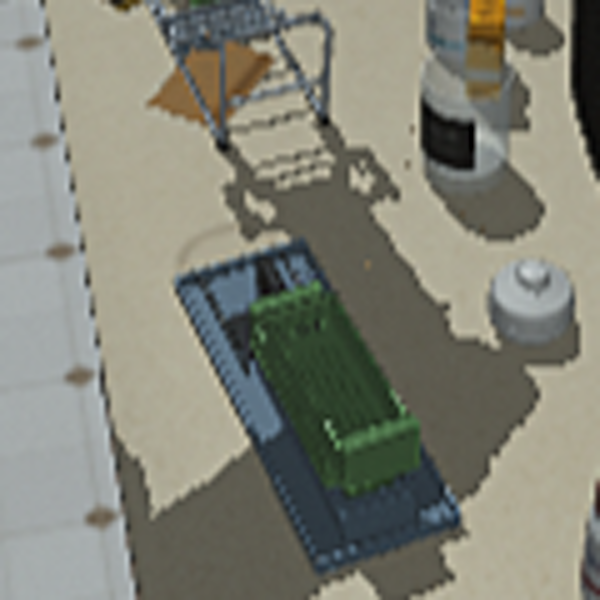

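View pics/b_on_res.png

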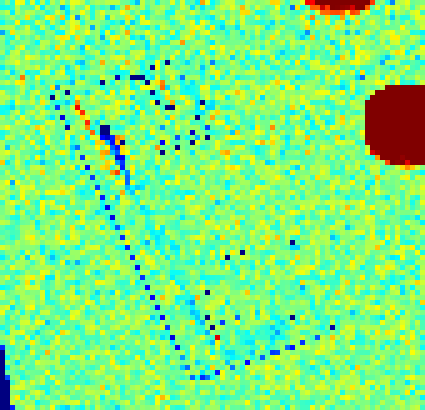

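>>> {"op": "step_arm", "data": {"rows": [[-1.5,30,-15,-0.003,0.001,0,70],[-3,58,-35,-0.003,0.001,0,70],[-5,72,-55,-0.003,0.001,0,70],[-7.2,86.3,-76,-0.003,0.001,0,70],[-10.4,106.2,-104,-0.003,0.001,0,70],[-12.5,119,-123,-0.003,0.001,0,70],[-13,122.6,-128,-0.003,0.001,0,70],[-13,122.6,-128,-0.003,0.001,0,70]], "force": 55}}

```text
clock: 21.1
eef_pos: [396.7, 306.9, 88.9]
tcp_rot: [1.574, 0.962, 1.736]
contact_force: [0.9, -0.2, 0.5]
opening: 0.819
```

>>> {"op": "step_arm", "data": {"rows": [[0,0,0,0,0,0,64],[0,0,0,0,0,0,58],[0,0,0,0,0,0,50],[0,0,0,0,0,0,50],[0.9,-5.7,8.2,0,0,0,50],[1.8,-11.4,16.4,0,0,0,50],[2.7,-17,26,0,0,0,50],[3.5,-22,45,0,0,0,50]]}}

```text
clock: 22.1
eef_pos: [399.9, 284.2, 134.2]
tcp_rot: [1.576, 0.962, 1.738]
contact_force: [0.8, 0.8, -0.8]
opening: 0.646
```

```bash
python3 - <<'E'
from where import *
from fit3 import *
st()
_,T=rackT(); s,R,p=cur(); d=p-np.array([3.5,-22,45])-T[:3,3]; print("TCP in tray approx",(T[:3,:3].T@d).round(1))
p,d=vision.grab_frame("side"); cv2.imwrite("pics/liftc.png",cv2.resize(p[100:260,180:300,::-1],None,fx=3.75,fy=3.75,interpolation=cv2.INTER_CUBIC))
E
```

```text
t 22.1 tcp [399.9 284.2 134.2] F [ 0.8  0.8 -0.8] M [-0.45 -0.04  0.01] op 55.2 q [ 0.2   0.31  2.14  0.85  0.87 -0.58]
x [-0.095  0.564 -0.82 ] z [ 0.987  0.162 -0.003]
TCP in tray approx [-1.1 -0.8  7. ]
```

View pics/liftc.png

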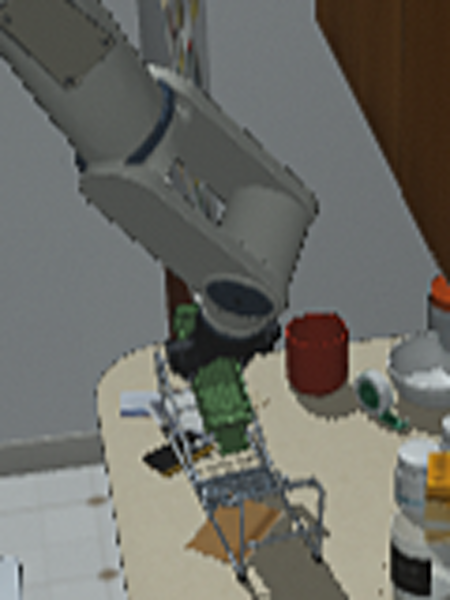

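```bash
python3 - <<'E'
from plan import *
G=Gof(-.8,7.0,1)
for th,g,z in ((15,20,90),(15,14,31)):
    T=tipped(2,th,g,z); R,p=tcp_for(T,G); print(p.round(1),delta(R,p)); print(T.round(2))
E
```

```text
[ 414.6 -247.6  181.7] (array([  13.5, -531.9,   45.3]), array([-0.342, -0.061,  0.028]))
[[ 9.8000e-01 -1.8000e-01  5.0000e-02  4.1411e+02]
 [ 1.9000e-01  9.5000e-01 -2.5000e-01 -2.4509e+02]
 [ 0.0000e+00  2.6000e-01  9.7000e-01  1.7518e+02]
 [ 0.0000e+00  0.0000e+00  0.0000e+00  1.0000e+00]]
[ 415.7 -253.5  122.7] (array([  14.6, -537.8,  -13.7]), array([-0.342, -0.061,  0.028]))
[[ 9.8000e-01 -1.8000e-01  5.0000e-02  4.1525e+02]
 [ 1.9000e-01  9.5000e-01 -2.5000e-01 -2.5099e+02]
 [ 0.0000e+00  2.6000e-01  9.7000e-01  1.1618e+02]
 [ 0.0000e+00  0.0000e+00  0.0000e+00  1.0000e+00]]
```

>>> {"op": "step_arm", "data": {"rows": [[0,0,50,0,0,0,50],[0,-15,100,0,0,0,50],[1,-55,120,-0.03,-0.005,0.003,50],[3,-110,125,-0.07,-0.01,0.006,50],[5,-165,125,-0.12,-0.02,0.01,50],[6,-220,120,-0.17,-0.03,0.014,50],[8,-275,115,-0.22,-0.04,0.018,50],[9,-330,110,-0.26,-0.046,0.021,50]]}}

```text
clock: 23.15
eef_pos: [409.9, -47.6, 246.6]
tcp_rot: [1.568, 1.227, 1.752]
contact_force: [0.8, -0.0, -3.1]
opening: 0.647
```

```bash
python3 - <<'E'
from plan import *
st()
G=Gof(-.8,7.0,1)
for th,g,z in ((15,20,90),):
    T=tipped(2,th,g,z); R,p=tcp_for(T,G); print(p.round(1),delta(R,p))
E
```

```text
t 23.15 tcp [409.9 -47.6 246.6] F [ 0.8 -0.  -3.1] M [-0.22 -0.06 -0.  ] op 55.3 q [-0.36  0.1   1.98  0.31  1.26 -0.67]
x [-0.061  0.331 -0.942] z [0.983 0.183 0.001]
[ 414.6 -247.6  181.7] (array([   4.8, -200.1,  -64.9]), array([-0.08 , -0.014,  0.007]))
```

>>> {"op": "step_arm", "data": {"rows": [[0.5,-35,-5,-0.02,-0.003,0.002,50],[1,-75,-15,-0.04,-0.007,0.004,50],[2,-115,-28,-0.06,-0.01,0.006,50],[3,-155,-42,-0.08,-0.014,0.007,50],[4,-185,-55,-0.08,-0.014,0.007,50],[4.8,-200,-65,-0.08,-0.014,0.007,50],[4.8,-200,-65,-0.08,-0.014,0.007,50],[4.8,-200,-65,-0.08,-0.014,0.007,50]]}}

```text
clock: 24.15
eef_pos: [414.6, -246.7, 181.9]
tcp_rot: [1.572, 1.308, 1.763]
contact_force: [0.6, 1.2, -1.5]
opening: 0.642
```

```bash
python3 - <<'E'
from fit4 import *
from where import *
G=Gof(-.8,7.0,1); where(G,2)
T,G=run(G,4,"heldc1",2)
E
```

```text
gap 20.94 tipz 90.06 tipx -0.16 orgx -0.18 tilt 15.06 foot [ -0.2 -69.1 115.1] roll -0.01
t 24.15 tcp [ 414.6 -246.7  181.9] F [ 0.6  1.2 -1.5] M [-0.24 -0.04  0.02] op 54.8 q [-0.66  0.3   1.86  0.19  1.19 -0.94]
x [-0.05   0.255 -0.966] z [ 0.982  0.19  -0.   ]
cost 6.367080080064963 5.722708070802773 q [-0.799 -0.138 -0.616 -0.002 -0.     0.001]
tray in base: org [  0.3  -9.6 174.9] tip [   0.5 -111.1  147.9] yaw err deg 0.11 tilt deg 14.91 roll 0.0
TCP in tray [ 0.1 -0.5  7.6] toolx in tray [ 0.001  0.002 -1.   ] toolz [ 1.    -0.001  0.001]fit3.py:6: RuntimeWarning: All-NaN slice encountered
  D=np.array(D); D[D==0]=np.nan; return info,np.nanmedian(D,0),I
```

View pics/heldc1.png

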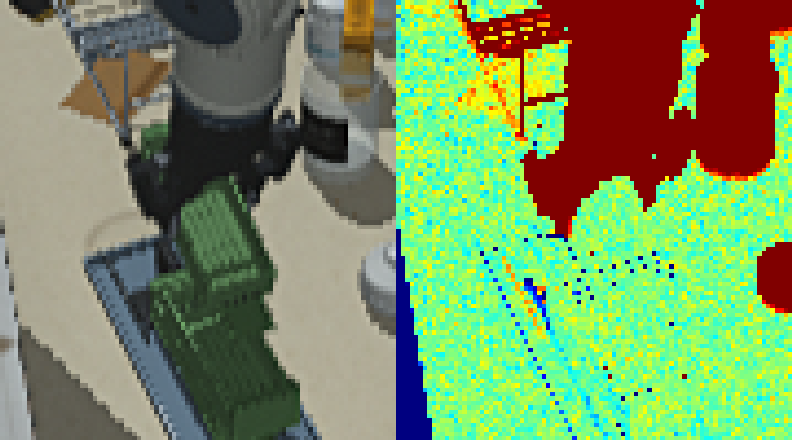

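```bash
python3 - <<'E'
from plan import *
G=Gof(-.7,7.1,1)
for th,g,z in ((15,14,60),(15,14,31),(15,6,31)):
    T=tipped(2,th,g,z); R,p=tcp_for(T,G); print(p.round(1),delta(R,p))
E
```

```text
[ 415.7 -253.5  151.9] (array([  0.9,  -6.5, -30.2]), array([-0.   ,  0.   , -0.001]))
[ 415.7 -253.5  122.9] (array([  0.9,  -6.5, -59.2]), array([-0.   ,  0.   , -0.001]))
[ 417.2 -261.3  122.9] (array([  2.4, -14.3, -59.2]), array([-0.   ,  0.   , -0.001]))
```

>>> {"op": "step_arm", "data": {"rows": [[0.9,-6.5,-12,0,0,0,50],[0.9,-6.5,-28,0,0,0,50],[0.9,-6.5,-44,0,0,0,50],[0.9,-6.5,-55,0,0,0,50],[0.9,-6.5,-59.2,0,0,0,50],[1.3,-9,-59.2,0,0,0,50],[1.9,-12,-59.2,0,0,0,50],[2.2,-13.5,-59.2,0,0,0,50]]}}

```text
clock: 25.35
eef_pos: [417.4, -261.0, 123.4]
tcp_rot: [1.567, 1.31, 1.759]
contact_force: [-0.5, -0.3, -1.2]
opening: 0.643
```

```bash
python3 - <<'E'
from where import *
where(Gof(-.7,7.1,1),2)
E
```

```text
gap 6.27 tipz 31.58 tipx -0.33 orgx -0.26 tilt 14.96 foot [ -0.3 -54.4  56.4] roll 0.06
t 25.35 tcp [ 417.4 -261.   123.4] F [-0.5 -0.3 -1.2] M [-0.17  0.02 -0.03] op 54.9 q [-0.68  0.39  1.88  0.19  1.08 -0.98]
x [-0.048  0.254 -0.966] z [0.982 0.19  0.001]
```

>>> {"op": "step_arm", "data": {"rows": [[0.2,-1.2,0,0,0,0,50],[0.4,-2.4,0,0,0,0,50],[0.7,-3.4,0,0,0,0,50],[0.8,-4.2,0,0,0,0,50],[0.9,-4.8,0,0,0,0,50],[1.0,-5.3,0,0,0,0,50],[1.1,-5.7,0,0,0,0,50],[1.2,-6.1,0,0,0,0,50]]}}

```text
clock: 26.35
eef_pos: [418.5, -266.8, 123.3]
tcp_rot: [1.568, 1.309, 1.76]
contact_force: [-0.1, 0.9, -1.3]
opening: 0.645
```

```bash
python3 - <<'E'
from where import *
where(Gof(-.7,7.1,1),2)
E
```

```text
gap 0.36 tipz 31.47 tipx -0.23 orgx -0.17 tilt 15.0 foot [ -0.2 -48.5  56.4] roll 0.04
t 26.35 tcp [ 418.5 -266.8  123.3] F [-0.1  0.9 -1.3] M [-0.01  0.06 -0.05] op 55.1 q [-0.69  0.4   1.87  0.19  1.08 -0.98]
x [-0.049  0.254 -0.966] z [0.982 0.19  0.001]
```

>>> {"op": "step_arm", "data": {"rows": [[0.1,-0.4,0,0,0,0,50],[0.2,-0.8,0,0,0,0,50],[0.2,-1.2,0,0,0,0,50],[0.3,-1.5,0,0,0,0,50],[0.3,-1.7,0,0,0,0,50],[0.3,-1.7,0,0,0,0,50],[0.3,-1.7,0,0,0,0,50],[0.3,-1.7,0,0,0,0,50]]}}

```text
clock: 27.35
eef_pos: [418.7, -268.4, 123.3]
tcp_rot: [1.569, 1.309, 1.76]
contact_force: [-0.8, 2.8, -2.4]
opening: 0.648
```

```bash
python3 - <<'E'
from where import *
where(Gof(-.7,7.1,1),2)
G=Gof(-.7,7.1,1)
E
```

```text
gap -1.24 tipz 31.43 tipx -0.16 orgx -0.09 tilt 15.01 foot [ -0.1 -46.9  56.4] roll 0.03
t 27.35 tcp [ 418.7 -268.4  123.3] F [-0.8  2.8 -2.4] M [0.3  0.06 0.04] op 55.4 q [-0.69  0.4   1.87  0.19  1.08 -0.99]
x [-0.049  0.254 -0.966] z [0.982 0.19  0.001]
```

```bash
python3 - <<'E'
from plan import *
G=Gof(-.7,7.1,1)
for th,g,z in ((15,.0,31.6),(13,.0,32.4),(10,.0,33),(7,.1,33.6),(5,.1,34),(3,.2,34.3),(1.5,.2,34.3),(0,.2,34.2)):
    T=tipped(2,th,g,z,.0); R,p=tcp_for(T,G); print(th,delta(R,p))
E
```

```text
15 (array([-0.3,  1.2,  0.2]), array([-0.   ,  0.001, -0.   ]))
13 (array([-0.5,  2.3, -2.5]), array([-0.034, -0.006, -0.001]))
10 (array([-0.8,  3.7, -7.2]), array([-0.086, -0.016, -0.001]))
7 (array([ -1.1,   5. , -11.9]), array([-0.137, -0.026, -0.001]))
5 (array([ -1.2,   5.6, -15.1]), array([-0.172, -0.033, -0.001]))
3 (array([ -1.3,   6.2, -18.4]), array([-0.206, -0.039, -0.001]))
1.5 (array([ -1.3,   6.5, -21.2]), array([-0.232, -0.044, -0.001]))
0 (array([ -1.4,   6.7, -24. ]), array([-0.257, -0.049, -0.001]))
```

>>> {"op": "step_arm", "data": {"rows": [[-0.3,1.3,0.2,0,0,0,50],[-0.3,1.3,0.2,0,0.001,0,50],[-0.5,2.3,-2.5,-0.034,-0.006,-0.001,50],[-0.6,3,-4.8,-0.06,-0.011,-0.001,50],[-0.8,3.7,-7.2,-0.086,-0.016,-0.001,50],[-0.9,4.4,-9.5,-0.112,-0.021,-0.001,50],[-1.1,5,-11.9,-0.137,-0.026,-0.001,50],[-1.2,5.6,-15.1,-0.172,-0.033,-0.001,50]]}}

```text
clock: 28.35
eef_pos: [417.6, -262.9, 108.1]
tcp_rot: [1.565, 1.486, 1.756]
contact_force: [1.0, 0.8, -1.8]
opening: 0.644
```

```bash
python3 - <<'E'
from where import *
G=Gof(-.7,7.1,1)
where(G,2)
for th,g,z in ((3,.2,34.3),(1.5,.2,34.3),(0,.2,34.2),(0,.2,33.8)):
    T=tipped(2,th,g,z,.0); R,p=tcp_for(T,G); print(th,delta(R,p))
E
```

```text
gap -0.0 tipz 34.14 tipx 0.02 orgx -0.03 tilt 4.87 foot [ -0.  -50.7  37.6] roll 0.03
t 28.35 tcp [ 417.6 -262.9  108.1] F [ 1.   0.8 -1.8] M [-0.04 -0.   -0.  ] op 55.0 q [-0.61  0.34  1.98  0.08  0.88 -0.85]
x [-0.016  0.083 -0.996] z [0.982 0.189 0.   ]
3 (array([-0.2,  0.6, -3.2]), array([-0.032, -0.006,  0.001]))
1.5 (array([-0.2,  0.9, -5.9]), array([-0.058, -0.011,  0.001]))
0 (array([-0.3,  1.2, -8.8]), array([-0.084, -0.016,  0.001]))
0 (array([-0.3,  1.2, -9.2]), array([-0.084, -0.016,  0.001]))
```

>>> {"op": "step_arm", "data": {"rows": [[-0.2,0.5,-2,-0.02,-0.004,0,50],[-0.2,0.7,-3.5,-0.034,-0.006,0,50],[-0.2,0.9,-5,-0.048,-0.009,0,50],[-0.2,1.0,-6.4,-0.062,-0.012,0,50],[-0.3,1.1,-7.8,-0.075,-0.014,0,50],[-0.3,1.2,-8.8,-0.084,-0.016,0,50],[-0.3,1.2,-9.3,-0.084,-0.016,0,50],[-0.3,1.2,-9.5,-0.084,-0.016,0,50]]}}

```text
clock: 29.35
eef_pos: [417.4, -261.8, 99.7]
tcp_rot: [-1.222, 1.57, -1.032]
contact_force: [-3.6, 3.5, 15.5]
opening: 0.646
```

```bash
python3 - <<'E'
from where import *
where(Gof(-.7,7.1,1),2)
E
```

```text
gap 0.1 tipz 34.67 tipx 0.03 orgx -0.03 tilt -0.06 foot [ -0.  -50.6  27.5] roll 0.02
t 29.35 tcp [ 417.4 -261.8   99.7] F [-3.6  3.5 15.5] M [ 0.38  0.94 -0.06] op 55.1 q [-0.56  0.33  2.02 -0.    0.79 -0.75]
x [ 0.001 -0.001 -1.   ] z [0.982 0.189 0.   ]
```

>>> {"op": "step_arm", "data": {"rows": [[0,0.2,0.7,0,0,0,50],[0,0.2,0.7,0,0,0,50],[0,0.2,0.7,0,0,0,56],[0,0.2,0.7,0,0,0,62],[0,0.2,0.7,0,0,0,70],[0,0.2,0.7,0,0,0,70],[0,0.2,20,0,0,0,70],[0,0,60,0,0,0,70]]}}

```text
clock: 30.35
eef_pos: [416.3, -261.1, 159.0]
tcp_rot: [2.581, 1.568, 2.771]
contact_force: [0.8, -0.7, -0.4]
opening: 0.82
```

>>> {"op": "step_arm", "data": {"rows": [[-5,45,20,0,0,0,70],[-10,95,40,0,0,0,70],[-15,150,50,0,0,0,70],[-20,200,50,0,0,0,70],[-20,250,50,0,0,0,70],[-20,280,50,0,0,0,70],[-20,280,50,0,0,0,70],[-20,280,50,0,0,0,70]]}}

```text
clock: 31.35
eef_pos: [396.3, 18.6, 209.0]
tcp_rot: [2.695, 1.568, 2.886]
contact_force: [-0.0, -1.6, -0.3]
opening: 0.821
```

```bash
cat > final.py <<'E'
from where import *
from fit3 import *
import sys
tag=sys.argv[1]
st()
info,d,im=basefit(4); cv2.imwrite(f"pics/{tag}.png",cv2.resize(im[225:345,200:320,::-1],None,fx=5,fy=5,interpolation=cv2.INTER_CUBIC))
bf=np.load("basefit.npy")
vv,uu=np.mgrid[260:342,225:310]; us=uu.ravel().astype(float);vs=vv.ravel().astype(float)
o,dr=rays(info,us,vs); z=d[vv.ravel(),uu.ravel()]; ok=np.isfinite(z); dr=dr[ok];z=z[ok]
Tb=T2(411.45,-235.2,.191)
def mod(p):
    f=lambda k,p: below(k)@tf(Rot.from_euler('xyz',[p[4],p[5],p[3]]).as_matrix(),p[:3])
    return cast(o+[0,0,-1.6],dr,[(Tb,basebox(bf[5])),(Tb@T2(0,-25+p[6],0,24),TRAY),(Tb,stopbox(p[7])),(Tb@f(1,p[8:14]),TRAY),(Tb@f(2,p[:6]),TRAY)])
def c(p): return np.minimum(abs(mod(p)-z),12).mean()+1e-3*(p[6]**2+(p[7]-45)**2)
q=np.zeros(14);q[7]=45
sc=np.array([3,3,3,.03,.03,.03,2,2,3,3,3,.03,.03,.03])
for k in (1,-.6,.5):
    S=np.vstack([q]+[q+k*np.eye(14)[i]*sc for i in range(14)])
    m=minimize(c,q,method="Nelder-Mead",options=dict(initial_simplex=S,maxiter=1500)); q=m.x
print(m.fun); print("c off",q[:6].round(3)); print("b off",q[8:].round(3)); print("a y, stop",q[6:8].round(2))
full=np.full(ok.shape,np.nan); full[ok]=np.clip(mod(q)-z,-20,20)
x=cv2.applyColorMap(np.nan_to_num((full.reshape(vv.shape)+20)/40*255,nan=0).astype(np.uint8),cv2.COLORMAP_JET)
cv2.imwrite(f"pics/{tag}_res.png",cv2.resize(x,None,fx=5,fy=5,interpolation=0))
E
python3 final.py fin1
```

```text
t 31.35 tcp [396.3  18.6 209. ] F [-0.  -1.6 -0.3] M [-0.   -0.03  0.01] op 70.1 q [ 0.04  0.01  2.11  0.    1.02 -0.15]
x [-0.002  0.001 -1.   ] z [ 0.982  0.19  -0.002]
2.2207085543514755
c off [ 1.070e-01 -1.379e+00  3.400e-02  1.000e-03  3.000e-03 -0.000e+00]
b off [-7.690e-01  1.826e+00  7.360e-01  1.000e-03 -6.000e-03  7.000e-03]
a y, stop [-0.37 45.17]fit3.py:6: RuntimeWarning: All-NaN slice encountered
  D=np.array(D); D[D==0]=np.nan; return info,np.nanmedian(D,0),I
```

View pics/fin1.png

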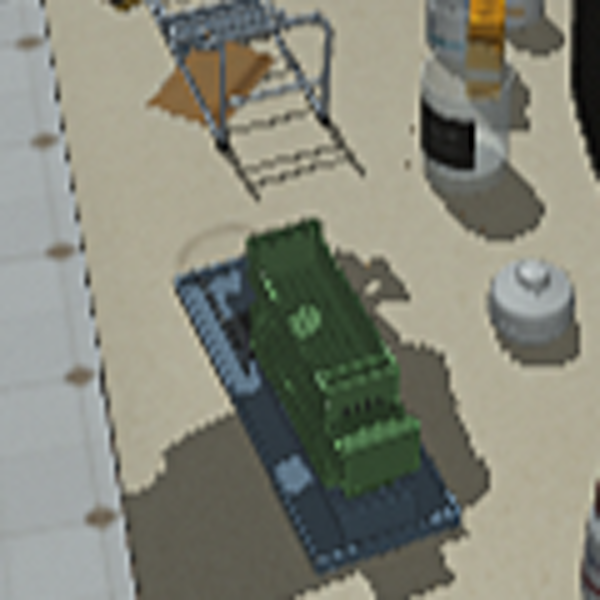

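View pics/fin1_res.png

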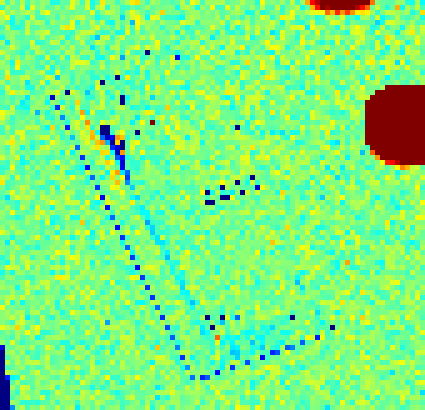

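```bash
python3 - <<'E'
from rig import r, vision, order
import numpy as np, cv2
p,d=vision.grab_frame("side"); a=np.load("side0rgb.npy").astype(int); df=abs(p.astype(int)-a).max(2)>60
cv2.imwrite("pics/end.png",p[:,:,::-1])
print("t",r.sense()["clock"], "changed px right of work (x>283,180<y<380):",df[180:380,288:460].sum(), "mug region",df[180:207,254:276].sum())
print(order.sign_off())
E
```

```text
t 31.6 changed px right of work (x>283,180<y<380): 160 mug region 29
the job is handed in; nothing more can be done
None
```

View pics/end.png

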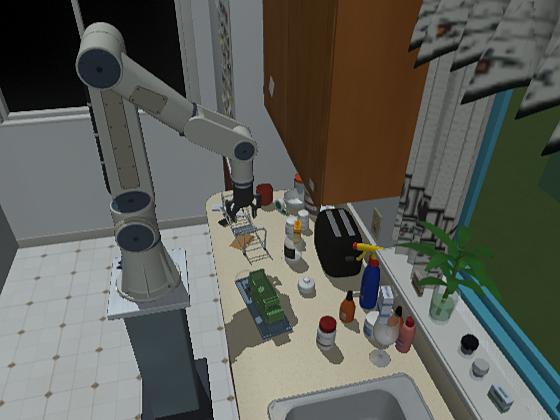

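The tower is back together and handed in at 31.6 s of the 72 s. I pinched the stop's fin and slid it until tray_a was home, where the force rose to about 19 N. Then I put tray_b on tray_a and tray_c on tray_b, each tipped 15° under the hood, backed off and laid flat.

| Part | Last camera fit |
|---|---|
| tray_a | Home, within about 0.4 mm |
| End stop | Travel 45.2 mm (45 = touching the tray at home) |
| tray_b | 1.8 mm from nominal along y, so at the bar end of its ±1.5 mm play within the fit's error; height 0.7 mm over nominal, level within 0.5° |
| tray_c | Flat within 0.2°; about 0.4 mm from nominal relative to tray_b |

- **Pushes:** the highest reading pushing toward tray_a's hood was 6.7 N, under the 8 N limit. Lowering tray_c pressed down at about 15 N for a moment before I released it.
- **Other objects:** the mug, glass, timer and pill bottle look unmoved in the last picture. A pixel comparison did show changes near them (160 pixels, 29 around the mug). They are probably the arm and its shadows, but I did not check further.
- **Not checked:** the top camera's view was blocked, so everything rests on the side camera and the force readings. I did not push the stop again after stacking.

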